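Pull the core plugs of a casting mould and coat them with release spray

ROBOT

A 7-joint arm with a two-finger parallel gripper is mounted at the origin on the work surface. World frame = base frame: x ahead of the robot, y to its left, z up, the work surface at z = 0. Lengths are in m, angles in rad, forces in N, time in s.
With the tool pointing down it reaches from about 0.4 to 0.85 m from the base axis. Payload 10.4 kg.
Tool frame: the origin (TCP) lies at the very end of the fingers, on their centre line; the grasp point (between the pads) lies r.pinch_z behind it (r.pinch_z is the distance from the TCP to the grasp point, in m); z points along the fingers, x is the direction in which the jaws open and shut, and the axes are right-handed (so a half turn about z gives the same grasp; the last joint's range is limited). The gripper opens to 87 mm and grips with 3 to 60 N. Pads are 19 mm wide; open, the fingers measure 117 mm over their backs; the gripper's body (75 mm by 190 mm) begins 51 mm behind the grasp point.
Start: joints at [1.084, 0.332, -0.065, 1.46, 0.022, 1.35, -0.088], TCP at [0.28, -0.559, 0.2] pointing down, gripper open.
Joint ranges: [-2.6, 2.6], [-0.5, 2.12], [-1.47, 1.34], [0.16, 2.42], [-1.27, 4.41], [0.06, 2.06], [-2.6, 2.6]. Speed limits (rad/s): [2.22, 2.22, 2.79, 2.79, 3.14, 3.14, 3.14].

INTERFACE

Orientations are given as a unit quaternion [x, y, z, w].
In Python, from bench import r gives the robot as it stands.
- The arm moves only by the tool carry_out, never from a script. Its argument "increments" is text: rows parted by semicolons, each of 7 numbers parted by spaces: the turn, a rotation vector about the tool's x, y, z in degrees, then the shift along the tool's x, y, z in m, then the finger opening in m, from 0 to 0.087. A call has exactly 5 rows; each row is the pose to reach, as a shift and turn from the pose measured when the call began, along the tool's axes at that moment; what a row does not reach only later rows make up. A row lasts 1/8 s, in which the tool goes at most 62.5 mm and 10.7 degrees, less where a joint would pass 70% of its speed; a pose out of reach is approached as far as the arm can. A call with a gripper value outside its range is refused whole. The fingers move at their own pace and stop on an object; "squeeze" is the grip in N (left out, the last holds). Time passes only in rows, so rows that repeat a pose let the fingers close, or fill a call up. It gives the time, the measured TCP pose, the force and the opening at its end, in the units of the state.
- r.read_state(): the state, without advancing time (a new reading comes with each control period).
- r.camera(name): name is "scene" or "top" or "wrist"; returns (picture, depth): 480x640x3 uint8, blue, green, red; 480x640 float32, m along the optical axis (not along the pixel's ray), 0 where there is no reading.
- r.camera_model(name): a dict with "K" (3x3 intrinsics, pixels), "extrinsics" (4x4, takes a point from camera to world coordinates). Camera axes: x right, y down, z forward; pixel columns grow to the right and rows downward; lengths in m; the calibration is good to about 2 mm. A picture is of the moment at which its call begins: read the wrist's pose just before it. camera_model takes no time and is no camera call; for the wrist camera it gives the pose at the moment of the call.
- r.close_job(): hands the job in, once; it reports no verdict.
The state is a dict: "time": time; "joint_positions": joint angles; "joint_vel": joint speeds; "joint_torque": joint torques, N m; "ee_pos": TCP position; "eef_rot": TCP orientation; "ft_force": force on the tool from outside, world axes, zero at the start; "torque": the same for the moment, N m; "width": finger opening in m.
Only numpy, scipy, OpenCV 4.12 (cv2) and the standard library are available. Lean on these libraries where they do the work, as an engineer would, in place of code of your own. Each camera call takes 0.05 s, during which the arm holds its last target.

TASK

Strip the casting mould for the next pour: take out every core plug by rocking it from side to side while easing it straight out of its tight port, never yanking it and without dragging the mould across the bench. Lay all the plugs flat in the spray tray, side by side and clear of one another, all with their steel tips pointing towards the spray can. When they are all lying there, press the can's nozzle right down for a moment and let it spring back; leave the mould and the other things on the bench where they are.

Things in the scene. Friction and masses are not known exactly. Their poses are not given: they have to be found in the camera images.
- tray (a point): centre of the floor of the spray tray: a shallow steel drip tray fixed to the bench, 165 mm (its x) by 284 mm (its y), floor 3 mm above the bench, lips 8 mm above the bench and 3 mm thick all round. Its x axis points across the tray to the spray can, whose upright axis stands 135 mm from this point along +x; z is up
- nozzle_top (a point): centre of the top face of the can's red spray nozzle, 180 mm above the bench: a sprung button 30 mm across on a blue aerosol can 54 mm in diameter, held upright in a bracket fixed to the tray. It is pressed straight down
- nozzle (a joint): how far the nozzle is pressed down: 0 up, 0.008 m at the stop; the spring takes 3 N to start and 8.5 N at the stop; it sprays from about 0.005 and springs back by itself
- mould: the casting mould, a plywood-cased block standing loose on the bench, 5 kg, 100 mm (x) by 300 mm (y) by 96 mm high (bolt heads up to 104); origin at the centre of its underside; its four round rubber-lined ports are on its -x face, axes level along the mould's x, 50 mm above the bench, 75 mm apart. It slides on the bench under about 30 N, and slews under 20 N at an end port
- port1 (a point): centre of the mouth of port 1, on the mould's face; +x points straight into the mould. Its rubber grips the plug's sleeve over the first 22 mm: about 35 N holds it against a straight pull, more than holds the mould on the bench, but the plug can be swung level, left and right, by up to 0.2 rad each way, and then slides out 2 to 3 mm a swing. After 24 mm it is free; the tip clears the face after 54 mm
- port2 (a point): centre of the mouth of port 2, on the mould's face; +x points straight into the mould. Its rubber grips the plug's sleeve over the first 22 mm: about 35 N holds it against a straight pull, more than holds the mould on the bench, but the plug can be swung level, left and right, by up to 0.2 rad each way, and then slides out 2 to 3 mm a swing. After 24 mm it is free; the tip clears the face after 54 mm
- port3 (a point): centre of the mouth of port 3, on the mould's face; +x points straight into the mould. Its rubber grips the plug's sleeve over the first 22 mm: about 35 N holds it against a straight pull, more than holds the mould on the bench, but the plug can be swung level, left and right, by up to 0.2 rad each way, and then slides out 2 to 3 mm a swing. After 24 mm it is free; the tip clears the face after 54 mm
- port4 (a point): centre of the mouth of port 4, on the mould's face; +x points straight into the mould. Its rubber grips the plug's sleeve over the first 22 mm: about 35 N holds it against a straight pull, more than holds the mould on the bench, but the plug can be swung level, left and right, by up to 0.2 rad each way, and then slides out 2 to 3 mm a swing. After 24 mm it is free; the tip clears the face after 54 mm
- plug1_grip (a point): core plug 1, centre of its orange handle; absent in some starts. 0.11 kg, 122 mm long: square handle 70 x 24 x 24 mm, then a black rubber sleeve 20 mm thick and 22 mm long, then a steel tip 14 mm thick and 30 mm long. x points from handle to tip; the handle runs from x -35 to +35 mm. It starts in port 1, pointing into the mould, the handle 1.5 mm off its face
- plug1_tip (a point): far end of the steel tip of plug 1, 87 mm from the handle's centre along the plug's x
- plug2_grip (a point): core plug 2, centre of its orange handle; absent in some starts. 0.11 kg, 122 mm long: square handle 70 x 24 x 24 mm, then a black rubber sleeve 20 mm thick and 22 mm long, then a steel tip 14 mm thick and 30 mm long. x points from handle to tip; the handle runs from x -35 to +35 mm. It starts in port 2, pointing into the mould, the handle 1.5 mm off its face
- plug2_tip (a point): far end of the steel tip of plug 2, 87 mm from the handle's centre along the plug's x
- plug3_grip (a point): core plug 3, centre of its orange handle; absent in some starts. 0.11 kg, 122 mm long: square handle 70 x 24 x 24 mm, then a black rubber sleeve 20 mm thick and 22 mm long, then a steel tip 14 mm thick and 30 mm long. x points from handle to tip; the handle runs from x -35 to +35 mm. It starts in port 3, pointing into the mould, the handle 1.5 mm off its face
- plug3_tip (a point): far end of the steel tip of plug 3, 87 mm from the handle's centre along the plug's x
- plug4_grip (a point): core plug 4, centre of its orange handle; absent in some starts. 0.11 kg, 122 mm long: square handle 70 x 24 x 24 mm, then a black rubber sleeve 20 mm thick and 22 mm long, then a steel tip 14 mm thick and 30 mm long. x points from handle to tip; the handle runs from x -35 to +35 mm. It starts in port 4, pointing into the mould, the handle 1.5 mm off its face
- plug4_tip (a point): far end of the steel tip of plug 4, 87 mm from the handle's centre along the plug's x
- disc: bystander: a plywood disc 110 mm in diameter, 18 mm thick, lying on the bench; origin at the centre of its underside
- cup: bystander: a white plastic mixing cup 72 mm across, 85 mm high, standing on the bench; origin at the centre of its underside
- driver: bystander: a screwdriver with a yellow handle, 200 mm long, lying on the bench; x along it, towards its tip
Not all that is in view belongs to the job. Leave any brown or green look-alike of the part that bears plug4_grip alone.

How it is judged:
By the outcome, as a careful person would: the job done as asked, in the order asked, and still so for the second after the job is handed in, with the robot touching nothing.
Of plug1, plug2, plug3, plug4 only 3 to 4 are there at a start; the rules pass over those that are not, and their reading is None.
At some moment in a run one of plug1, plug2, plug3, plug4 may be knocked a few centimetres aside while the robot is not near it.
Once in a run the grip may slacken for a moment while it holds something.
It also fails if it takes over 210 s, if anything falls off the work surface, if the arm or the gripper's body presses on something with over 40 N, if the wrist force passes 120 N, or if a joint passes its speed limit or range.

## Working session

There is one attempt and no reset: what is moved stays moved. The work goes in short steps, Python scripts to look and compute and a tool call to move; the robot and the scene stay as the last step left them, time stands still between calls to the robot, and variables do not carry over. Pictures are saved under pics/ and viewed, and the job is handed in when it is done.

Besides the shell and the picture viewer there is one more tool, called after "Call:" by a JSON object that holds its "op" and its "data". carry_out: Moves the arm, as the interface text tells. Its arguments: {"type":"object","properties":{"increments":{"type":"string"},"squeeze":{"type":"number"}},"required":["increments"]}

```bash
ls; mkdir -p pics; python3 - <<'E'
from bench import r
import cv2
s=r.read_state();print(s);print(r.pinch_z)
for n in ["scene","top","wrist"]:
    p,d=r.camera(n);cv2.imwrite(f"pics/{n}0.png",p);m=r.camera_model(n);print(n,m["K"],m["extrinsics"])
E
```

```text
pics
{'time': 0.0, 'joint_positions': array([ 1.08439026,  0.33288881, -0.06469558,  1.4609353 ,  0.02161382,
        1.34993019, -0.08849884]), 'joint_vel': array([ 3.14136460e-04, -1.18051773e-03, -6.46877905e-07,  4.07909052e-04,
       -1.96270207e-03,  1.27626573e-03, -5.72969443e-04]), 'joint_torque': array([-1.53608929e-03, -6.23245239e+01,  2.35830800e-02, -3.89883327e+01,
       -6.13102061e-02,  3.98310937e-02,  1.56080423e-04]), 'ee_pos': array([ 0.27939038, -0.55859558,  0.19894627]), 'eef_rot': array([ 8.50697719e-01, -5.25654690e-01, -6.44398908e-04, -3.48986410e-04]), 'ft_force': array([-0.86282591,  0.22693662, -0.260693  ]), 'torque': array([-0.00846309, -0.00224863, -0.00402861]), 'width': 0.08707141809506351}
0.0187
scene [[477.26297564   0.         317.6395349 ]
 [  0.         477.26297564 237.10854404]
 [  0.           0.           1.        ]] [[-0.09314376  0.520661   -0.84866741  1.67903606]
 [ 0.9953605   0.06934168 -0.06670235  0.13594656]
 [ 0.02411871 -0.85094292 -0.52470414  0.77869282]
 [ 0.          0.          0.          1.        ]]
top [[556.29558575   0.         308.94375295]
 [  0.         556.29558575 239.44477073]
 [  0.           0.           1.        ]] [[ 2.39835263e-02 -9.98678868e-01  4.54456691e-02  5.58593423e-01]
 [-9.99711808e-01 -2.40062302e-02  4.62010766e-05  4.39177442e-02]
 [ 1.04483915e-03 -4.54336800e-02 -9.98966811e-01  1.33946703e+00]
 [ 0.00000000e+00  0.00000000e+00  0.00000000e+00  1.00000000e+00]]
wrist [[333.90211331   0.         319.70047063]
 [  0.         333.90211331 242.94091028]
 [  0.           0.           1.        ]] [[ 4.47927798e-01 -8.60798804e-01 -2.41632174e-01  3.46414896e-01]
 [-8.94069733e-01 -4.31259709e-01 -1.21055260e-01 -5.25650784e-01]
 [-1.99768565e-06  2.70260029e-01 -9.62787368e-01  3.84422359e-01]
 [ 0.00000000e+00  0.00000000e+00  0.00000000e+00  1.00000000e+00]]
```

View pics/top0.png

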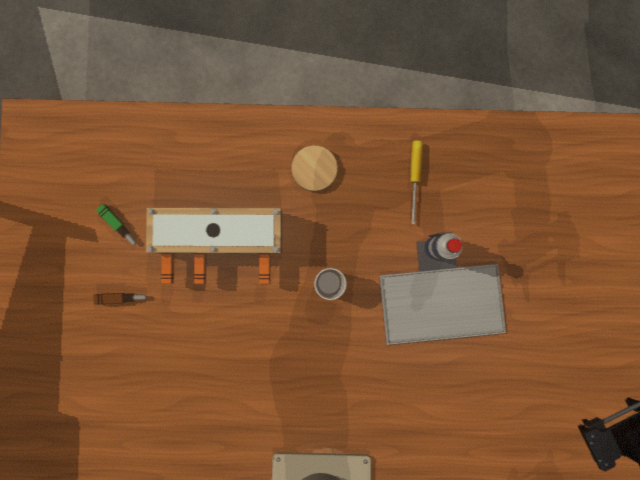

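View pics/scene0.png

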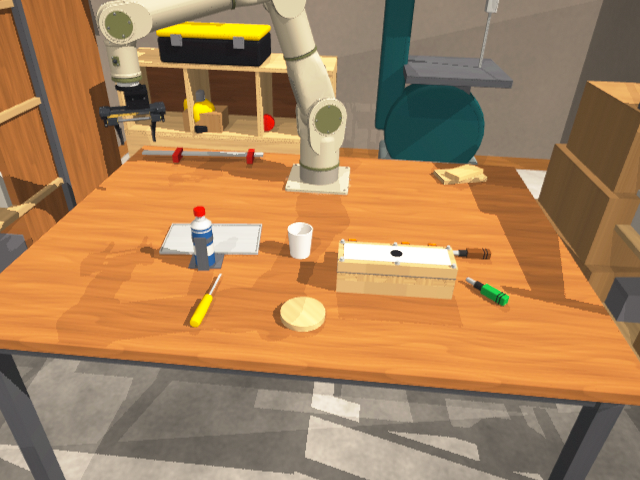

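Top view: a mould at about (213,231) with three orange plugs on its near face at columns 167, 199 and 264. The port at about column 231 is empty. The tray is at (443,303), the can's nozzle at (454,245). The green (115,225) and brown (120,298) look-alikes lie loose. I'll measure now.

```bash
cat > h.py <<'E'
import numpy as np, cv2
from bench import r
def ray(name,uv,z,m=None):
    m=m or r.camera_model(name);K=m["K"];T=m["extrinsics"]
    uv=np.atleast_2d(np.array(uv,float))
    d=np.c_[(uv[:,0]-K[0,2])/K[0,0],(uv[:,1]-K[1,2])/K[1,1],np.ones(len(uv))]@T[:3,:3].T
    o=T[:3,3]; s=(z-o[2])/d[:,2]
    return o+d*s[:,None]
def orange(p):
    h=cv2.cvtColor(p,cv2.COLOR_BGR2HSV)
    return cv2.inRange(h,(5,200,150),(14,255,255))
def blobs(mask,amin=60):
    c,_=cv2.findContours(mask,cv2.RETR_EXTERNAL,cv2.CHAIN_APPROX_NONE)
    return [(k,cv2.contourArea(k),cv2.minAreaRect(k)) for k in c if cv2.contourArea(k)>amin]
def pose():
    from scipy.spatial.transform import Rotation as R
    s=r.read_state();return s,R.from_quat(s["eef_rot"]).as_matrix()
E
python3 - <<'E'
from h import *
p,d=r.camera("top")
big=cv2.resize(p[190:350,80:300],None,fx=3.6,fy=3.6,interpolation=cv2.INTER_CUBIC);cv2.imwrite("pics/crop1.png",big)
big=cv2.resize(p[220:360,360:520],None,fx=4,fy=4,interpolation=cv2.INTER_CUBIC);cv2.imwrite("pics/crop2.png",big)
h=cv2.cvtColor(p,cv2.COLOR_BGR2HSV)
for uv in [(167,262),(199,262),(264,262),(120,298),(320,200),(443,303),(454,245)]: print(uv,h[uv[1],uv[0]],d[uv[1],uv[0]])
for k,a,rc in blobs(orange(p)): print("or",a,rc,ray("top",[rc[0]],0.062).round(4))
red=cv2.inRange(h,(0,200,120),(4,255,255))|cv2.inRange(h,(174,200,120),(180,255,255))
for k,a,rc in blobs(red,30): print("red",a,rc,ray("top",[rc[0]],0.18).round(4))
E
```

```text
(167, 262) [ 12 203 178] 1.2761751
(199, 262) [ 12 197 179] 1.2798215
(264, 262) [ 11 197 179] 1.2764971
(120, 298) [ 12 179 101] 1.3168596
(320, 200) [ 14 175 130] 1.3468208
(443, 303) [ 20  31 146] 1.3356004
(454, 245) [  2 204 165] 1.1581281
or 68.0 ((264.0, 266.0), (8.0, 14.0), 0.0) [[0.5533 0.1456 0.062 ]]
or 74.0 ((166.0, 265.0), (8.0, 16.0), 0.0) [[0.5502 0.3703 0.062 ]]
red 102.0 ((454.0, 245.0), (12.0, 12.0), 0.0) [[ 0.607  -0.2588  0.18  ]]
```

View pics/crop1.png

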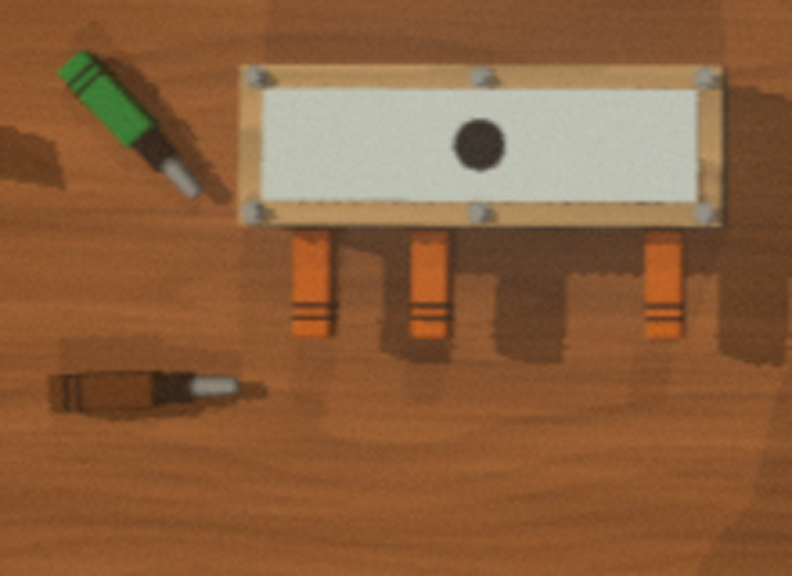

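View pics/crop2.png

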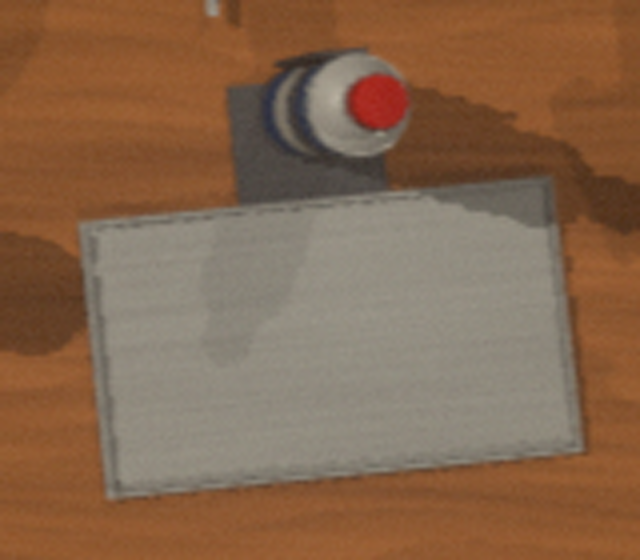

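```bash
python3 - <<'E'
from h import *
c1=lambda a:(np.array(a)+.5)/3.6-.5+[80,190]
c2=lambda a:(np.array(a)+.5)/4-.5+[360,220]
M=ray("top",c1([(238,66),(722,66),(722,226),(238,226)]),.096);print(M.round(4))
print("len",np.linalg.norm(M[0]-M[1]),np.linalg.norm(M[1]-M[2]),"yaw",np.degrees(np.arctan2(*(M[0]-M[1])[[0,1]])),np.degrees(np.arctan2(*(M[3]-M[2])[[0,1]])),M.mean(0))
for n,a in dict(A=(313,232,337),B=(430.5,232,338),C=(664,232,338)).items():
    P=ray("top",c1([(a[0],a[1]),(a[0],a[2])]),.062);print(n,P.round(4),P.mean(0).round(4),np.linalg.norm(P[0]-P[1]))
T=ray("top",c2([(80,224),(552,178),(583,452),(108,498)]),.008);print(T.round(4),T.mean(0).round(4),[np.linalg.norm(T[i]-T[i-1]).round(4) for i in range(4)])
yv=T[0]-T[1]+T[3]-T[2];print("tray yaw",np.degrees(np.arctan2(-yv[0],yv[1])))
a=np.arctan2(-yv[0],yv[1]);print("can pred",T.mean(0)+.135*np.array([np.cos(a),np.sin(a),0]))
E
```

```text
[[0.677  0.4116 0.096 ]
 [0.6843 0.1101 0.096 ]
 [0.5846 0.1075 0.096 ]
 [0.5774 0.4078 0.096 ]]
len 0.3014966577697269 0.09969651964117122 yaw -1.38041268044121 -1.3756126950265497 [0.63081526 0.25926162 0.096     ]
A [[0.5752 0.3698 0.062 ]
 [0.5085 0.3675 0.062 ]] [0.5419 0.3687 0.062 ] 0.06678361385997557
B [[0.577  0.295  0.062 ]
 [0.5096 0.2927 0.062 ]] [0.5433 0.2939 0.062 ] 0.06742039959006706
C [[0.5806 0.1461 0.062 ]
 [0.5132 0.1443 0.062 ]] [0.5469 0.1452 0.062 ] 0.0674263447563062
[[ 0.5367 -0.1269  0.008 ]
 [ 0.5709 -0.4086  0.008 ]
 [ 0.4086 -0.4285  0.008 ]
 [ 0.3747 -0.1465  0.008 ]] [ 0.4727 -0.2776  0.008 ] [np.float64(0.1632), np.float64(0.2838), np.float64(0.1636), np.float64(0.284)]
tray yaw 6.888574301843059
can pred [ 0.6067591  -0.26143367  0.008     ]
```

View pics/wrist0.png

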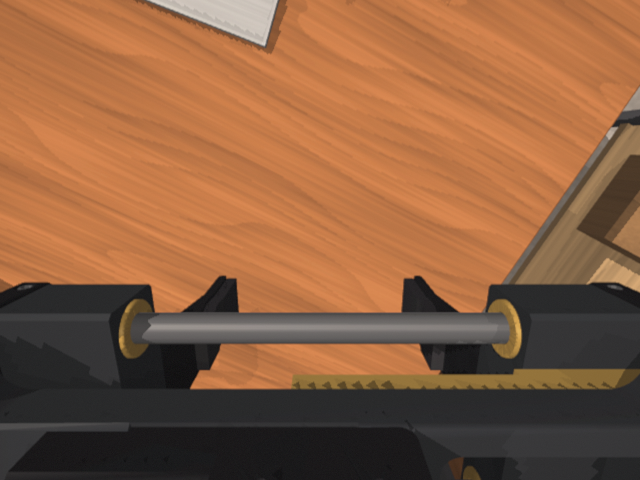

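```bash
cat >> h.py <<'E'
from scipy.spatial.transform import Rotation as R
def tgt(x,y,z,yaw):
    """yaw deg: direction of -tool y (plug x) in world; tool down"""
    s=r.read_state();R0=R.from_quat(s["eef_rot"]).as_matrix();a=np.radians(yaw)
    ux=np.array([np.cos(a),np.sin(a),0]);zt=np.array([0,0,-1.]);yt=-ux;xt=np.cross(yt,zt)
    Rt=np.c_[xt,yt,zt]
    rv=np.degrees(R.from_matrix(R0.T@Rt).as_rotvec());d=R0.T@(np.array([x,y,z])-s["ee_pos"])
    print("t",round(s["time"],2),"rotvec",rv.round(2),"shift",d.round(4),"F",s["ft_force"].round(1),"w",round(s["width"],4))
E
python3 -c "
from h import *
tgt(.537,.1455,.16,1.4)"
```

```text
t 0.2 rotvec [1.000e-02 5.000e-02 2.517e+01] shift [-0.5146 -0.5453  0.0397] F [ 0.1 -0.7 -0.4] w 0.0869
```

Call:
{"op": "carry_out", "data": {"increments": "0 0 5 -0.04 -0.0425 0 0.087; 0 0 10 -0.08 -0.085 0 0.087; 0 0 15 -0.12 -0.1275 0 0.08; 0 0 20 -0.16 -0.17 0 0.07; 0 0 25.2 -0.2 -0.212 0 0.06", "squeeze": 50}}

```text
time: 0.82
ee_pos: [0.38, -0.2832, 0.1995]
eef_rot: [0.715, -0.7, -0.0, -0.0]
ft_force: [1.5, 0.2, 0.2]
width: 0.0673
```

```bash
python3 -c "
from h import *
tgt(.537,.1455,.16,1.4)"
```

```text
t 0.82 rotvec [ 0.02  0.02 -0.19] shift [-0.4252 -0.1661  0.0396] F [1.5 0.2 0.2] w 0.0673
```

Call:
{"op": "carry_out", "data": {"increments": "0 0 -0.2 -0.055 -0.022 0 0.05; 0 0 -0.2 -0.11 -0.044 0 0.05; 0 0 -0.2 -0.165 -0.066 0 0.05; 0 0 -0.2 -0.22 -0.088 0 0.05; 0 0 -0.2 -0.275 -0.11 0 0.05"}}

```text
time: 1.45
ee_pos: [0.4845, -0.0042, 0.1997]
eef_rot: [0.716, -0.698, 0.0, -0.0]
ft_force: [1.0, -0.4, -0.3]
width: 0.0499
```

```bash
python3 -c "
from h import *
tgt(.537,.1455,.16,1.4)"
```

```text
t 1.45 rotvec [-0.02  0.   -0.01] shift [-0.1483 -0.0561  0.0398] F [ 1.  -0.4 -0.3] w 0.0499
```

Call:
{"op": "carry_out", "data": {"increments": "0 0 0 -0.05 -0.02 0.01 0.05; 0 0 0 -0.1 -0.04 0.025 0.05; 0 0 0 -0.148 -0.056 0.04 0.05; 0 0 0 -0.148 -0.056 0.04 0.05; 0 0 0 -0.148 -0.056 0.04 0.05"}}

```text
time: 2.08
ee_pos: [0.5368, 0.1446, 0.1595]
eef_rot: [0.716, -0.699, 0.0, 0.0]
ft_force: [0.5, -0.5, 0.6]
width: 0.0498
```

```bash
python3 - <<'E'
from h import *
tgt(.537,.1455,.04,1.4)
m=r.camera_model("wrist")
p,d=r.camera("wrist");cv2.imwrite("pics/w1.png",p)
for k,a,rc in blobs(cv2.inRange(cv2.cvtColor(p,cv2.COLOR_BGR2HSV),(3,150,120),(13,255,255)),400):
    print(a,rc,ray("wrist",cv2.boxPoints(rc),.062,m).round(4).tolist())
E
```

```text
t 2.08 rotvec [ 0.02 -0.02 -0.01] shift [-0.0009 -0.0002  0.1195] F [ 0.5 -0.5  0.6] w 0.0498
3534.5 ((319.5, 359.0), (30.0, 149.0), 90.0) [[0.4296, 0.2136, 0.062], [0.4331, 0.0704, 0.062], [0.3995, 0.0675, 0.062], [0.3959, 0.2148, 0.062]]
730.0 ((559.6148681640625, 287.0608215332031), (34.51971435546875, 34.57170486450195), 27.89727020263672) [[0.4881, -0.0561, 0.062], [0.5181, -0.0646, 0.062], [0.5033, -0.0957, 0.062], [0.4725, -0.0878, 0.062]]
95733.5 ((319.5, 155.99996948242188), (311.99993896484375, 638.9998779296875), 90.0) [[0.7107, 0.3822, 0.062], [0.7224, -0.0845, 0.062], [0.4726, -0.1557, 0.062], [0.458, 0.4408, 0.062]]
```

View pics/w1.png

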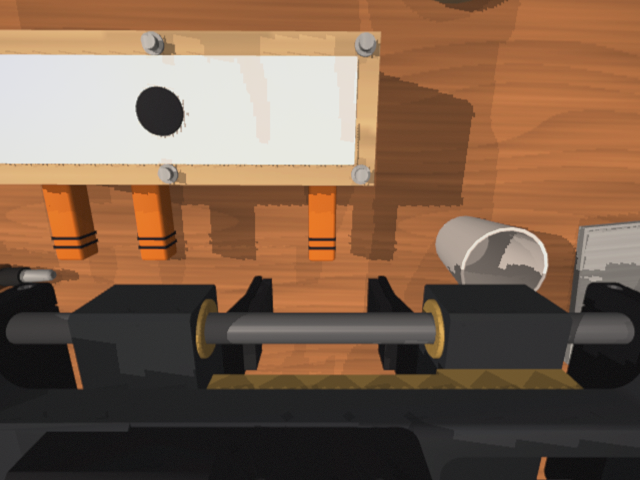

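The wrist view shows plug C (322,225) between the finger tips, which are at columns 258 and 380. It is the orange one described, in its port, with black bands at its rear. Going down.

Call:
{"op": "carry_out", "data": {"increments": "0 0 0 -0.001 0 0.04 0.05; 0 0 0 -0.001 0 0.08 0.05; 0 0 0 -0.001 0 0.11 0.05; 0 0 0 -0.001 0 0.1195 0.05; 0 0 0 -0.001 0 0.1195 0.05"}}

```text
time: 2.75
ee_pos: [0.5374, 0.1441, 0.0409]
eef_rot: [0.715, -0.699, 0.001, 0.0]
ft_force: [-0.4, -0.6, 0.8]
width: 0.0499
```

Call:
{"op": "carry_out", "data": {"increments": "0 0 0 0 0 0 0.035; 0 0 0 0 0 0 0.02; 0 0 0 0 0 0 0.015; 0 0 0 0 0 0 0.015; 0 0 0 0 0 0 0.015"}}

```text
time: 3.38
ee_pos: [0.5374, 0.1441, 0.041]
eef_rot: [0.715, -0.699, 0.001, 0.0]
ft_force: [0.5, -0.4, -0.4]
width: 0.0162
```

```bash
python3 - <<'E'
from h import *
tgt(.537,.1455,.04,1.4)
p,d=r.camera("top");cv2.imwrite("pics/t1.png",cv2.resize(p[190:350,80:300],None,fx=3.6,fy=3.6))
p,d=r.camera("wrist");cv2.imwrite("pics/w2.png",p)
E
```

```text
t 3.38 rotvec [-0.04 -0.05 -0.15] shift [-0.0014  0.0004  0.001 ] F [ 0.5 -0.4 -0.4] w 0.0162
```

View pics/w2.png

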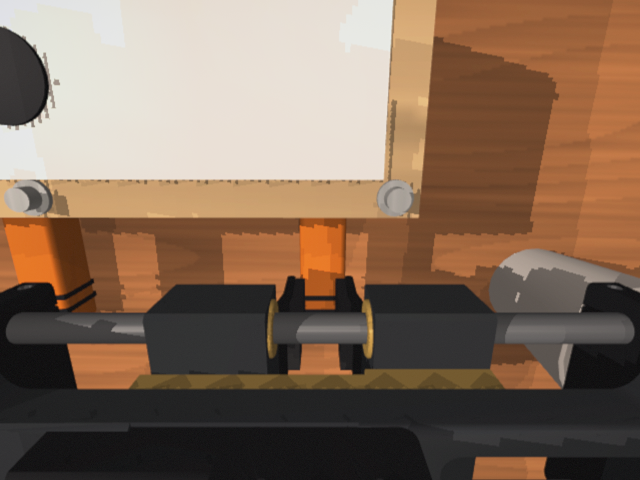

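Width reads 16 mm on a 24 mm handle, so something is off. I'll command a full close and see whether it stops.

Call:
{"op": "carry_out", "data": {"increments": "0 0 0 0 0 0 0.01; 0 0 0 0 0 0 0.005; 0 0 0 0 0 0 0.0; 0 0 0 0 0 0 0.0; 0 0 0 0 0 0 0.0"}}

```text
time: 4.1
ee_pos: [0.5374, 0.1441, 0.0409]
eef_rot: [0.715, -0.699, 0.001, 0.0]
ft_force: [-0.2, 0.9, 0.1]
width: 0.0003
```

```bash
python3 - <<'E'
from h import *
tgt(.537,.1455,.04,1.4)
m=r.camera_model("wrist");
p,d=r.camera("wrist");cv2.imwrite("pics/w3.png",p[160:420,180:480].repeat(2,0).repeat(2,1))
T=m["extrinsics"];K=m["K"]
for uv in [(322,240),(322,270),(322,285),(322,297)]:
    z=d[uv[1],uv[0]];print(uv,z,(T[:3,:3]@(z*np.array([(uv[0]-K[0,2])/K[0,0],(uv[1]-K[1,2])/K[1,1],1]))+T[:3,3]).round(4))
E
```

```text
t 4.1 rotvec [-0.04 -0.05 -0.16] shift [-0.0014  0.0004  0.0009] F [-0.2  0.9  0.1] w 0.0003
(322, 240) 0.17038934 [0.5676 0.1435 0.0617]
(322, 270) 0.17459968 [0.5514 0.1431 0.0619]
(322, 285) 0.1642187 [0.5479 0.1431 0.0736]
(322, 297) 0.15224493 [0.5473 0.1432 0.0862]
```

View pics/w3.png

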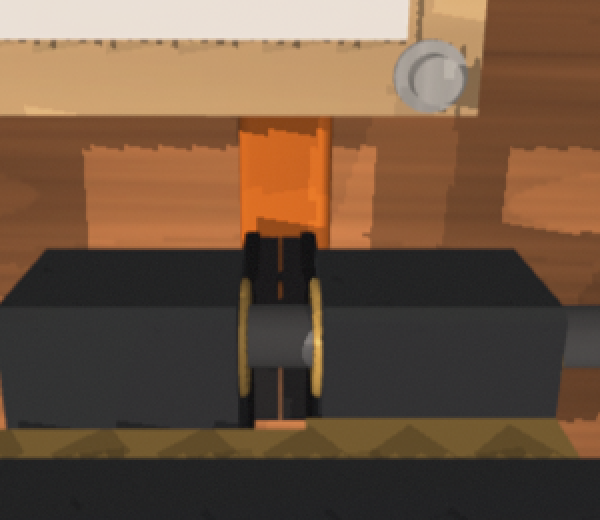

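```bash
python3 - <<'E'
from h import *
m=r.camera_model("wrist");s=r.read_state()
p,d=r.camera("wrist")
T=m["extrinsics"];K=m["K"]
for u in [307,312,318,325,330,335]:
  for v in range(268,300,4):
    z=d[v,u];P=T[:3,:3]@(z*np.array([(u-K[0,2])/K[0,0],(v-K[1,2])/K[1,1],1]))+T[:3,3]
    print(u,v,P.round(3),end=' ')
  print()
p,d=r.camera("scene");cv2.imwrite("pics/s1.png",p[200:320,260:520].repeat(3,0).repeat(3,1))
p,d=r.camera("top");cv2.imwrite("pics/t2.png",cv2.resize(p[190:350,80:300],None,fx=3.6,fy=3.6))
E
```

```text
307 268 [0.553 0.151 0.063] 307 272 [0.55  0.151 0.062] 307 276 [0.549 0.151 0.065] 307 280 [0.549 0.151 0.071] 307 284 [0.549 0.15  0.075] 307 288 [0.549 0.15  0.081] 307 292 [0.549 0.15  0.084] 307 296 [0.549 0.15  0.09 ] 
312 268 [0.553 0.148 0.063] 312 272 [0.55  0.148 0.062] 312 276 [0.548 0.148 0.062] 312 280 [0.548 0.148 0.067] 312 284 [0.548 0.148 0.072] 312 288 [0.547 0.148 0.077] 312 292 [0.548 0.148 0.082] 312 296 [0.548 0.148 0.086] 
318 268 [0.552 0.145 0.061] 318 272 [0.55  0.145 0.062] 318 276 [0.548 0.145 0.062] 318 280 [0.548 0.145 0.067] 318 284 [0.548 0.145 0.073] 318 288 [0.548 0.145 0.077] 318 292 [0.548 0.145 0.082] 318 296 [0.548 0.145 0.086] 
325 268 [0.552 0.142 0.061] 325 272 [0.55  0.142 0.062] 325 276 [0.548 0.141 0.061] 325 280 [0.548 0.142 0.068] 325 284 [0.547 0.142 0.071] 325 288 [0.548 0.142 0.078] 325 292 [0.548 0.142 0.082] 325 296 [0.547 0.142 0.085] 
330 268 [0.553 0.139 0.063] 330 272 [0.55  0.139 0.062] 330 276 [0.549 0.139 0.065] 330 280 [0.549 0.139 0.071] 330 284 [0.549 0.139 0.076] 330 288 [0.549 0.139 0.08 ] 330 292 [0.548 0.139 0.081] 330 296 [0.548 0.14  0.086] 
335 268 [0.553 0.136 0.062] 335 272 [0.55  0.136 0.062] 335 276 [0.55  0.136 0.066] 335 280 [0.549 0.137 0.071] 335 284 [0.549 0.137 0.076] 335 288 [0.549 0.137 0.081] 335 292 [0.55  0.137 0.086] 335 296 [0.55  0.138 0.09 ]
```

View pics/s1.png

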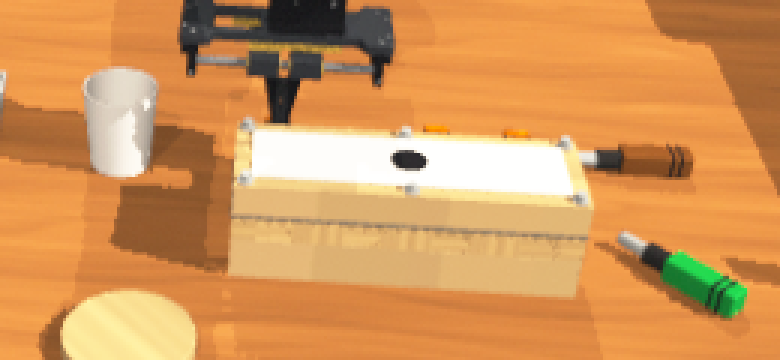

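View pics/t2.png

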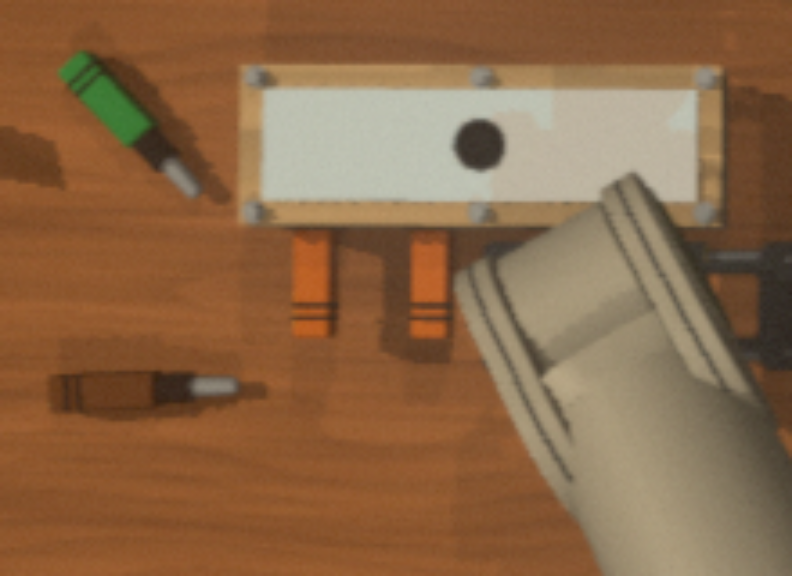

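Call:
{"op": "carry_out", "data": {"increments": "0 0 0 0 0 0 0.03; 0 0 0 0 0 0 0.05; 0 0 0 0 0 0 0.05; 0 0 0 0 0 0 0.05; 0 0 0 0 0 0 0.05"}}

```text
time: 4.92
ee_pos: [0.5374, 0.1441, 0.0409]
eef_rot: [0.715, -0.699, 0.001, 0.0]
ft_force: [0.6, 0.5, 0.3]
width: 0.0423
```

```bash
python3 - <<'E'
from h import *
m=r.camera_model("wrist");s=r.read_state();print(s["ee_pos"],s["width"])
p,d=r.camera("wrist");cv2.imwrite("pics/w4.png",p[160:420,180:480].repeat(2,0).repeat(2,1))
T=m["extrinsics"];K=m["K"]
v,u=np.mgrid[0:480,0:640]
P=np.stack([(u-K[0,2])/K[0,0]*d,(v-K[1,2])/K[1,1]*d,d],-1)@T[:3,:3].T+T[:3,3]
Q=(P-s["ee_pos"])@R.from_quat(s["eef_rot"]).as_matrix()
# points near finger in tool frame
for sg in(-1,1):
  M=(abs(Q[...,1])<.014)&(Q[...,0]*sg>.018)&(Q[...,0]*sg<.05)&(d>0)&(Q[...,2]>-.06)
  q=Q[M];print(sg,len(q));print(np.histogram(q[:,2],bins=np.arange(-.06,.06,.005)))
E
```

```text
[0.53738073 0.14411021 0.04089022] 0.042307259974437766
-1 2603
(array([ 162,  134,  147,  126,  116,  118,  105,   44,    0,    0,    0,
          0,    0,    0,    0,    0,    0,    0,    0,  195, 1456,    0,
          0]), array([-6.00000000e-02, -5.50000000e-02, -5.00000000e-02, -4.50000000e-02,
       -4.00000000e-02, -3.50000000e-02, -3.00000000e-02, -2.50000000e-02,
       -2.00000000e-02, -1.50000000e-02, -1.00000000e-02, -5.00000000e-03,
       -2.77555756e-17,  5.00000000e-03,  1.00000000e-02,  1.50000000e-02,
        2.00000000e-02,  2.50000000e-02,  3.00000000e-02,  3.50000000e-02,
        4.00000000e-02,  4.50000000e-02,  5.00000000e-02,  5.50000000e-02]))
1 2594
(array([ 156,  132,  155,  119,  116,  112,  112,   42,    0,    0,    0,
          0,    0,    0,    0,    0,    0,    0,    0,  185, 1465,    0,
          0]), array([-6.00000000e-02, -5.50000000e-02, -5.00000000e-02, -4.50000000e-02,
       -4.00000000e-02, -3.50000000e-02, -3.00000000e-02, -2.50000000e-02,
       -2.00000000e-02, -1.50000000e-02, -1.00000000e-02, -5.00000000e-03,
       -2.77555756e-17,  5.00000000e-03,  1.00000000e-02,  1.50000000e-02,
        2.00000000e-02,  2.50000000e-02,  3.00000000e-02,  3.50000000e-02,
        4.00000000e-02,  4.50000000e-02,  5.00000000e-02,  5.50000000e-02]))
```

View pics/w4.png

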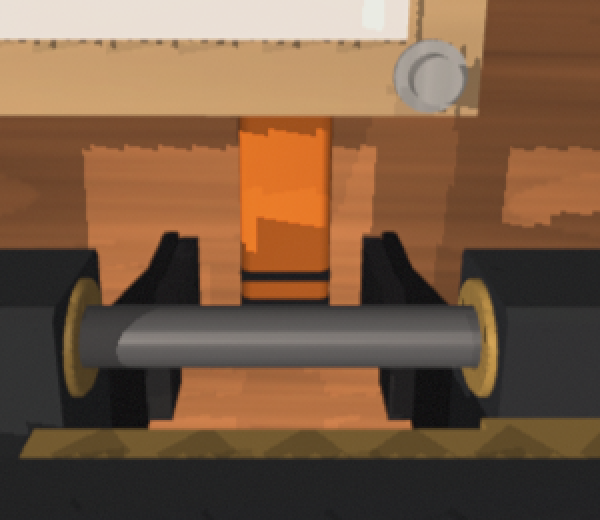

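```bash
python3 - <<'E'
from h import *
m=r.camera_model("wrist");s=r.read_state()
p,d=r.camera("wrist")
T=m["extrinsics"];K=m["K"]
v,u=np.mgrid[0:480,0:640]
P=np.stack([(u-K[0,2])/K[0,0]*d,(v-K[1,2])/K[1,1]*d,d],-1)@T[:3,:3].T+T[:3,3]
Q=(P-s["ee_pos"])@R.from_quat(s["eef_rot"]).as_matrix()
for (uu,vv) in [(267,278),(267,285),(277,300),(262,360),(280,310),(240,300),(240,340),(200,380),(320,340),(320,380),(100,320),(30,320),(30,290),(600,300),(320,400),(320,440)]:
    print((uu,vv),Q[vv,uu].round(3))
E
```

```text
(267, 278) [-0.027 -0.01  -0.023]
(267, 285) [-0.026 -0.011 -0.033]
(277, 300) [-0.032  0.033  0.042]
(262, 360) [-0.023  0.006 -0.07 ]
(280, 310) [-0.029  0.041  0.041]
(240, 300) [-0.058  0.032  0.04 ]
(240, 340) [-0.02  -0.028 -0.11 ]
(200, 380) [-0.027 -0.025 -0.121]
(320, 340) [ 0.    -0.028 -0.11 ]
(320, 380) [ 0.    -0.075 -0.185]
(100, 320) [-0.05  -0.037 -0.116]
(30, 320) [ 0.    -0.075 -0.185]
(30, 290) [-0.079 -0.038 -0.101]
(600, 300) [ 0.079 -0.034 -0.099]
(320, 400) [ 0.    -0.026 -0.129]
(320, 440) [ 0.    -0.027 -0.139]
```

The wrist depth shows that the finger ends lie about 21 mm short of the reported TCP, which is why they closed just above the handle. I'll treat the real tip as TCP + 21 mm and confirm that by the grasp width. I'm also moving back along the handle for body clearance while rocking.

Call:
{"op": "carry_out", "data": {"increments": "0 0 0 -0.001 0.004 0 0.05; 0 0 0 -0.001 0.009 0 0.05; 0 0 0 -0.001 0.012 0.008 0.05; 0 0 0 -0.001 0.012 0.015 0.05; 0 0 0 -0.001 0.012 0.021 0.05"}}

```text
time: 5.65
ee_pos: [0.5252, 0.1447, 0.0192]
eef_rot: [0.715, -0.699, 0.0, 0.0]
ft_force: [0.7, 0.4, -0.1]
width: 0.0499
```

Call:
{"op": "carry_out", "data": {"increments": "0 0 0 0 0 0 0.035; 0 0 0 0 0 0 0.02; 0 0 0 0 0 0 0.0; 0 0 0 0 0 0 0.0; 0 0 0 0 0 0 0.0"}}

```text
time: 6.28
ee_pos: [0.5252, 0.1439, 0.0192]
eef_rot: [0.714, -0.7, 0.001, 0.001]
ft_force: [-2.2, -5.2, 1.8]
width: 0.0234
```

Call:
{"op": "carry_out", "data": {"increments": "0 0 0 0 0 0 0.0; 0 0 0 0 0 0 0.0; 0 0 0 0 0 0 0.0; 0 0 0 0 0 0 0.0; 0 0 0 0 0 0 0.0"}}

```text
time: 6.9
ee_pos: [0.5252, 0.1441, 0.0192]
eef_rot: [0.714, -0.7, 0.001, 0.001]
ft_force: [-1.2, -3.1, 1.4]
width: 0.0243
```

Call:
{"op": "carry_out", "data": {"increments": "0 0 3 -0.0034 0 0 0; 0 0 6 -0.0068 0.0003 0 0; 0 0 9 -0.0102 0.0005 0 0; 0 0 9 -0.0102 0.001 0 0; 0 0 9 -0.0102 0.001 0 0"}}

```text
time: 7.52
ee_pos: [0.5258, 0.1544, 0.0194]
eef_rot: [-0.657, 0.754, -0.001, 0.001]
ft_force: [7.2, -1.5, -4.4]
width: 0.0237
```

```bash
python3 - <<'E'
from h import *
tgt(.525,.1441,.0192,1.4); s=r.read_state(); print(s["ee_pos"],s["torque"])
E
```

```text
t 7.53 rotvec [-0.2  -0.03 -9.2 ] shift [ 0.0103 -0.0006  0.0002] F [ 7.2 -1.5 -4.4] w 0.0237
[0.52579314 0.15438861 0.01940575] [-0.34051744 -1.38119736 -0.0373575 ]
```

```bash
cat >> h.py <<'E'
def rock(face,L0,yaw,z,seq,piv=.005):
    """face: mouth point xy; L0 grip distance from face at start; seq of (theta_deg tool sense, e)"""
    s=r.read_state();R0=R.from_quat(s["eef_rot"]).as_matrix()
    uy=np.array([np.cos(np.radians(yaw)),np.sin(np.radians(yaw))]);Fp=np.array(face)+piv*uy
    d=Fp-s["ee_pos"][:2]; th=-(np.degrees(np.arctan2(d[1],d[0]))-yaw); xt=-R0[:2,1]; thr=-(np.degrees(np.arctan2(xt[1],xt[0]))-yaw)
    print("t",round(s["time"],2),"pos-ang",th.round(2),"rot",thr.round(2),"e",(np.linalg.norm(d)-L0-piv).round(4),"F",s["ft_force"].round(1),"M",s["torque"].round(2),"w",s["width"].round(4))
    out=[]
    for t,e in seq:
        a=np.radians(yaw-t);u=np.array([np.cos(a),np.sin(a)])
        p=Fp-(L0+piv+e)*u; dd=R0.T@(np.array([*p,z])-s["ee_pos"])
        Rt=np.c_[np.cross([-u[0],-u[1],0],[0,0,-1]),[-u[0],-u[1],0],[0,0,-1]]
        rv=np.degrees(R.from_matrix(R0.T@Rt).as_rotvec())
        out.append("%.1f %.1f %.1f %.4f %.4f %.4f 0"%(*rv,*dd))
    print("; ".join(out))
E
python3 - <<'E'
from h import *
rock((.5837,.1455),.0585,1.4,.0192,[(4,.001),(-2,.0015),(-7,.002),(-9.5,.003),(-9.5,.003)])
E
```

```text
Traceback (most recent call last):
  File "h.py", line 31, in rock
    print("t",round(s["time"],2),"pos-ang",th.round(2),"rot",thr.round(2),"e",(np.linalg.norm(d)-L0-piv).round(4),"F",s["ft_force"].round(1),"M",s["torque"].round(2),"w",s["width"].round(4))
                                                                                                                                                                          ^^^^^^^^^^^^^^^^
AttributeError: 'float' object has no attribute 'round'
```

```bash
sed -i 's/"w",s\["width"\].round(4))$/"w",round(s["width"],4))/' h.py; sed -i 's/-0\.000000001//' h.py
python3 - <<'E'
from h import *
rock((.5837,.1455),.0585,1.4,.0192,[(4,.001),(-2,.0015),(-7,.002),(-9.5,.003),(-9.5,.003)])
E
```

```text
t 7.53 pos-ang 9.33 rot 9.2 e 0.0 F [ 7.2 -1.5 -4.4] M [-0.34 -1.38 -0.04] w 0.0237
-0.2 -0.0 -5.2 0.0060 0.0007 0.0002 0; -0.2 -0.0 -11.2 0.0128 0.0003 0.0002 0; -0.2 -0.0 -16.2 0.0184 -0.0006 0.0002 0; -0.2 -0.0 -18.7 0.0215 -0.0005 0.0002 0; -0.2 -0.0 -18.7 0.0215 -0.0005 0.0002 0
```

Call:
{"op": "carry_out", "data": {"increments": "0 0 -5.2 0.006 0.0007 0 0; 0 0 -11.2 0.0128 0.0003 0 0; 0 0 -16.2 0.0184 -0.0006 0 0; 0 0 -18.7 0.0215 -0.0005 0 0; 0 0 -18.7 0.0215 -0.0005 0 0"}}

```text
time: 8.15
ee_pos: [0.5251, 0.133, 0.0195]
eef_rot: [0.771, -0.637, 0.002, -0.002]
ft_force: [8.6, -2.3, -6.6]
width: 0.0234
```

```bash
python3 - <<'E'
from h import *
rock((.5837,.1455),.0585,1.4,.0192,[(-4,.003),(2,.0035),(7,.004),(9.5,.005),(9.5,.0055)])
E
```

```text
t 8.15 pos-ang -9.83 rot -9.5 e 0.0013 F [ 8.6 -2.3 -6.6] M [-0.48 -1.37 -0.23] w 0.0234
-0.4 -0.0 5.5 -0.0068 0.0014 0.0003 0; -0.4 0.0 11.5 -0.0137 0.0008 0.0003 0; -0.4 0.0 16.5 -0.0195 -0.0001 0.0003 0; -0.4 0.0 19.0 -0.0227 -0.0001 0.0003 0; -0.4 0.0 19.0 -0.0228 0.0004 0.0003 0
```

Call:
{"op": "carry_out", "data": {"increments": "0 0 5.5 -0.0068 0.0016 0 0; 0 0 11.5 -0.0137 0.0012 0 0; 0 0 16.5 -0.0195 0.0005 0 0; 0 0 19 -0.0227 0.0005 0 0; 0 0 19 -0.0228 0.0006 0 0"}}

```text
time: 8.78
ee_pos: [0.5224, 0.1559, 0.0196]
eef_rot: [-0.655, 0.755, -0.003, 0.005]
ft_force: [10.6, -0.6, -8.5]
width: 0.0234
```

```bash
python3 - <<'E'
from h import *
rock((.5837,.1455),.0585,1.4,.0192,[(4,.006),(-2,.0065),(-7,.007),(-9.5,.0075),(-9.5,.008)])
E
```

```text
t 8.78 pos-ang 10.18 rot 9.5 e 0.0036 F [10.6 -0.6 -8.5] M [ 0.02 -1.92  0.13] w 0.0234
-0.6 0.2 -5.5 0.0075 0.0021 0.0004 0; -0.6 0.1 -11.5 0.0148 0.0015 0.0004 0; -0.6 0.1 -16.5 0.0208 0.0005 0.0004 0; -0.6 0.1 -19.0 0.0239 0.0001 0.0004 0; -0.6 0.1 -19.0 0.0241 0.0006 0.0004 0
```

Call:
{"op": "carry_out", "data": {"increments": "0 0 -5.5 0.0075 0.002 0 0; 0 0 -11.5 0.0148 0.0015 0 0; 0 0 -16.5 0.0208 0.0008 0 0; 0 0 -19 0.0239 0.0005 0 0; 0 0 -19 0.0241 0.0008 0 0"}}

```text
time: 9.4
ee_pos: [0.5205, 0.1325, 0.0198]
eef_rot: [0.771, -0.637, 0.004, -0.006]
ft_force: [13.1, 0.6, -9.8]
width: 0.0239
```

```bash
python3 - <<'E'
from h import *
rock((.5837,.1455),.0585,1.4,.0192,[(-4,.0085),(2,.009),(7,.0095),(9.5,.0105),(9.5,.0105)])
E
```

```text
t 9.4 pos-ang -9.47 rot -9.51 e 0.0059 F [13.1  0.6 -9.8] M [-0.1  -2.14 -0.2 ] w 0.0239
-0.9 0.1 5.5 -0.0069 0.0023 0.0005 0; -0.9 0.2 11.5 -0.0144 0.0017 0.0005 0; -0.9 0.2 16.5 -0.0207 0.0006 0.0006 0; -0.9 0.2 19.0 -0.0241 0.0006 0.0006 0; -0.9 0.2 19.0 -0.0241 0.0006 0.0006 0
```

Call:
{"op": "carry_out", "data": {"increments": "-0.3 0 5.5 -0.0069 0.0018 0 0; -0.3 0 11.5 -0.0144 0.0014 0 0; -0.3 0 16.5 -0.0207 0.0004 0 0; -0.3 0 19 -0.0241 0.0003 0 0; -0.3 0 19 -0.0241 0.0003 0 0"}}

```text
time: 10.02
ee_pos: [0.5179, 0.1566, 0.02]
eef_rot: [-0.655, 0.755, -0.003, 0.007]
ft_force: [11.3, -0.1, -8.0]
width: 0.0237
```

```bash
python3 - <<'E'
from h import *
rock((.5837,.1455),.0585,1.4,.0192,[(4,.0105),(-2,.011),(-7,.0115),(-9.5,.012),(-9.5,.012)])
p,d=r.camera("top");cv2.imwrite("pics/t3.png",cv2.resize(p[190:350,80:300],None,fx=3.6,fy=3.6,interpolation=cv2.INTER_CUBIC))
E
```

```text
t 10.03 pos-ang 10.26 rot 9.5 e 0.0081 F [11.3 -0.1 -8. ] M [-0.12 -1.79  0.16] w 0.0237
-0.8 0.4 -5.5 0.0080 0.0021 0.0007 0; -0.8 0.4 -11.5 0.0158 0.0014 0.0006 0; -0.8 0.3 -16.5 0.0223 0.0003 0.0006 0; -0.8 0.3 -19.0 0.0255 -0.0002 0.0006 0; -0.8 0.3 -19.0 0.0255 -0.0002 0.0006 0
```

View pics/t3.png

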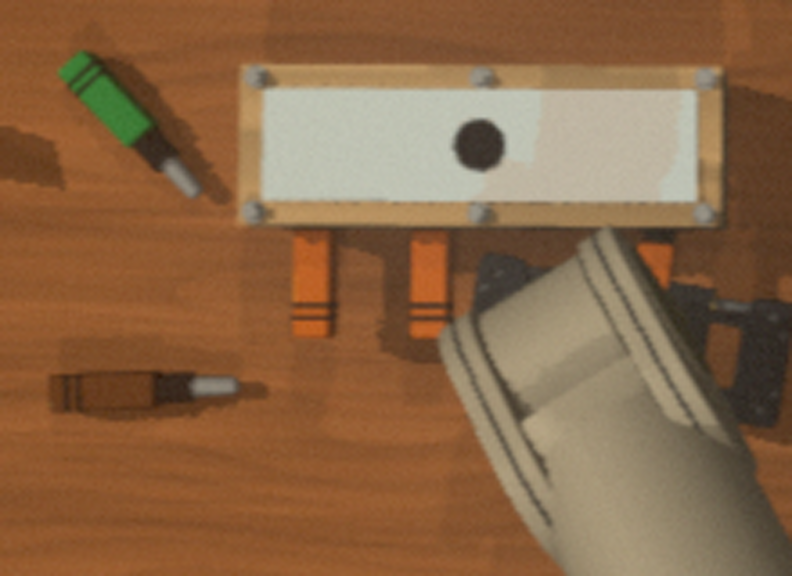

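The mould has not moved (its corners are still at crop (238,66), (722,226)), and plug C is visibly coming out at (655,262). I'll carry on.

Call:
{"op": "carry_out", "data": {"increments": "-0.2 0 -5.5 0.008 0.002 0 0; -0.2 0 -11.5 0.0157 0.0014 0 0; -0.2 0 -16.5 0.022 0.0005 0 0; -0.2 0 -19 0.0252 0 0 0; -0.2 0 -19 0.0252 0 0 0"}}

```text
time: 10.7
ee_pos: [0.5161, 0.1322, 0.0199]
eef_rot: [0.771, -0.636, 0.003, -0.007]
ft_force: [8.6, -0.2, -6.8]
width: 0.0235
```

```bash
python3 - <<'E'
from h import *
rock((.5837,.1455),.0585,1.4,.0192,[(-4,.013),(2,.0135),(7,.014),(9.5,.0145),(9.5,.0145)])
E
```

```text
t 10.7 pos-ang -9.12 rot -9.55 e 0.0103 F [ 8.6 -0.2 -6.8] M [-0.14 -1.39 -0.25] w 0.0235
-0.8 0.3 5.6 -0.0068 0.0023 0.0007 0; -0.8 0.4 11.6 -0.0149 0.0016 0.0007 0; -0.8 0.4 16.6 -0.0215 0.0005 0.0008 0; -0.8 0.4 19.1 -0.0249 -0.0001 0.0008 0; -0.8 0.4 19.1 -0.0249 -0.0001 0.0008 0
```

Call:
{"op": "carry_out", "data": {"increments": "-0.2 0 5.6 -0.0068 0.0023 0 0; -0.2 0 11.6 -0.0149 0.0018 0 0; -0.2 0 16.6 -0.0215 0.0008 0 0; -0.2 0 19.1 -0.0249 0.0004 0 0; -0.2 0 19.1 -0.0249 0.0004 0 0"}}

```text
time: 11.32
ee_pos: [0.5132, 0.157, 0.0202]
eef_rot: [-0.655, 0.756, -0.001, 0.008]
ft_force: [10.3, -0.1, -7.8]
width: 0.0237
```

```bash
python3 - <<'E'
from h import *
rock((.5837,.1455),.0585,1.4,.0192,[(4,.0155),(-2,.016),(-7,.0165),(-9.5,.017),(-9.5,.017)])
E
```

```text
t 11.32 pos-ang 10.0 rot 9.56 e 0.0129 F [10.3 -0.1 -7.8] M [-0.14 -1.76  0.1 ] w 0.0237
-0.8 0.6 -5.6 0.0082 0.0023 0.0009 0; -0.8 0.5 -11.6 0.0165 0.0015 0.0008 0; -0.8 0.5 -16.6 0.0234 0.0003 0.0007 0; -0.8 0.5 -19.1 0.0269 -0.0003 0.0007 0; -0.8 0.5 -19.1 0.0269 -0.0003 0.0007 0
```

Call:
{"op": "carry_out", "data": {"increments": "-0.2 0 -5.6 0.0081 0.0023 0 0; -0.2 0 -11.6 0.0163 0.0016 0 0; -0.2 0 -16.6 0.0231 0.0005 0 0; -0.2 0 -19.1 0.0265 0 0 0; -0.2 0 -19.1 0.0265 0 0 0"}}

```text
time: 11.95
ee_pos: [0.5113, 0.1315, 0.0201]
eef_rot: [0.772, -0.636, 0.002, -0.009]
ft_force: [8.9, 0.6, -8.0]
width: 0.0233
```

```bash
python3 - <<'E'
from h import *
rock((.5837,.1455),.0585,1.4,.0192,[(-4,.018),(2,.0185),(7,.019),(9.5,.0195),(9.5,.0195)])
E
```

```text
t 11.95 pos-ang -8.96 rot -9.58 e 0.0152 F [ 8.9  0.6 -8. ] M [-0.02 -1.51 -0.15] w 0.0233
-0.9 0.5 5.6 -0.0071 0.0024 0.0009 0; -0.9 0.5 11.6 -0.0156 0.0016 0.0010 0; -0.9 0.6 16.6 -0.0227 0.0004 0.0011 0; -0.9 0.6 19.1 -0.0263 -0.0003 0.0011 0; -0.9 0.6 19.1 -0.0263 -0.0003 0.0011 0
```

Call:
{"op": "carry_out", "data": {"increments": "-0.2 0 5.6 -0.0071 0.0024 0 0; -0.2 0 11.6 -0.0156 0.0018 0 0; -0.2 0 16.6 -0.0226 0.0007 0 0; -0.2 0 19.1 -0.0261 0.0001 0 0; -0.2 0 19.1 -0.0261 0.0001 0 0"}}

```text
time: 12.58
ee_pos: [0.5083, 0.1575, 0.0205]
eef_rot: [-0.655, 0.755, -0.0, 0.01]
ft_force: [11.0, -0.9, -7.8]
width: 0.0232
```

```bash
python3 - <<'E'
from h import *
rock((.5837,.1455),.0585,1.4,.0192,[(4,.020),(-2,.0205),(-7,.021),(-9.5,.022),(-9.5,.022)])
E
```

```text
t 12.57 pos-ang 9.78 rot 9.54 e 0.0178 F [11.  -0.9 -7.8] M [-0.17 -1.61  0.07] w 0.0232
-0.8 0.8 -5.5 0.0084 0.0018 0.0012 0; -0.8 0.7 -11.5 0.0172 0.0010 0.0011 0; -0.9 0.7 -16.5 0.0244 -0.0003 0.0010 0; -0.9 0.7 -19.0 0.0282 -0.0005 0.0009 0; -0.9 0.7 -19.0 0.0282 -0.0005 0.0009 0
```

Call:
{"op": "carry_out", "data": {"increments": "-0.2 0 -5.5 0.0083 0.0022 0 0; -0.2 0 -11.5 0.017 0.0014 0 0; -0.2 0 -16.5 0.024 0.0004 0 0; -0.2 0 -19 0.0277 0 0 0; -0.2 0 -19 0.0277 0 0 0"}}

```text
time: 13.2
ee_pos: [0.5064, 0.1308, 0.0204]
eef_rot: [0.771, -0.637, 0.001, -0.01]
ft_force: [9.8, 0.4, -7.6]
width: 0.0236
```

```bash
python3 - <<'E'
from h import *
rock((.5837,.1455),.0585,1.4,.0192,[(-4,.0225),(2,.0235),(7,.024),(9.5,.0245),(9.5,.0245)])
E
```

```text
t 13.2 pos-ang -8.79 rot -9.51 e 0.0201 F [ 9.8  0.4 -7.6] M [ 0.05 -1.56 -0.11] w 0.0236
-1.0 0.7 5.5 -0.0072 0.0020 0.0013 0; -1.0 0.7 11.5 -0.0163 0.0016 0.0014 0; -0.9 0.8 16.5 -0.0238 0.0003 0.0015 0; -0.9 0.8 19.0 -0.0276 -0.0004 0.0015 0; -0.9 0.8 19.0 -0.0276 -0.0004 0.0015 0
```

Call:
{"op": "carry_out", "data": {"increments": "-0.2 0 5.5 -0.0072 0.0022 0 0; -0.2 0 11.5 -0.0162 0.0018 0 0; -0.2 0 16.5 -0.0236 0.0006 0 0; -0.2 0 19 -0.0273 0 0 0; -0.2 0 19 -0.0273 0 0 0"}}

```text
time: 13.82
ee_pos: [0.5011, 0.1588, 0.0208]
eef_rot: [-0.656, 0.754, 0.002, 0.01]
ft_force: [-0.8, 0.5, -1.5]
width: 0.0236
```

```bash
python3 - <<'E'
from h import *
rock((.5837,.1455),.0585,1.4,.0192,[(4,.025),(0,.027),(-5,.0275),(-8,.028),(-8,.028)])
E
```

```text
t 13.82 pos-ang 9.94 rot 9.37 e 0.025 F [-0.8  0.5 -1.5] M [0.05 0.13 0.01] w 0.0236
-0.6 0.9 -5.4 0.0092 -0.0004 0.0014 0; -0.7 0.9 -9.4 0.0156 0.0008 0.0013 0; -0.7 0.9 -14.4 0.0235 -0.0004 0.0012 0; -0.7 0.9 -17.4 0.0282 -0.0012 0.0011 0; -0.7 0.9 -17.4 0.0282 -0.0012 0.0011 0
```

Free: the force dropped to about 0 at 25 mm. I'll straighten and withdraw.

```bash
python3 - <<'E'
from h import *
rock((.5837,.1455),.0585,1.4,.0205,[(5,.026),(0,.027),(0,.038),(0,.052),(0,.066)])
E
```

```text
t 13.82 pos-ang 9.94 rot 9.37 e 0.025 F [-0.8  0.5 -1.5] M [0.05 0.13 0.01] w 0.0236
-0.6 0.9 -4.4 0.0077 0.0007 0.0001 0; -0.7 0.9 -9.4 0.0156 0.0008 -0.0000 0; -0.7 0.9 -9.4 0.0174 0.0116 -0.0001 0; -0.7 0.9 -9.4 0.0197 0.0254 -0.0003 0; -0.7 0.9 -9.4 0.0220 0.0392 -0.0005 0
```

Call:
{"op": "carry_out", "data": {"increments": "0 0 -4.4 0.0077 0.0007 0 0; -0.3 0.4 -9.4 0.0156 0.0008 0 0; -0.5 0.6 -9.4 0.0174 0.0116 0 0; -0.7 0.9 -9.4 0.0197 0.0254 0 0; -0.7 0.9 -9.4 0.022 0.0392 0 0"}}

```text
time: 14.45
ee_pos: [0.4579, 0.1429, 0.0199]
eef_rot: [0.716, -0.698, -0.0, 0.0]
ft_force: [-0.5, 0.3, -0.8]
width: 0.0234
```

```bash
python3 - <<'E'
from h import *
tgt(.455,.142,.15,1.4)
m=r.camera_model("wrist")
p,d=r.camera("wrist");cv2.imwrite("pics/w5.png",p)
E
```

```text
t 14.45 rotvec [0.05 0.01 0.04] shift [ 0.0008  0.0031 -0.1301] F [-0.5  0.3 -0.8] w 0.0234
```

View pics/w5.png

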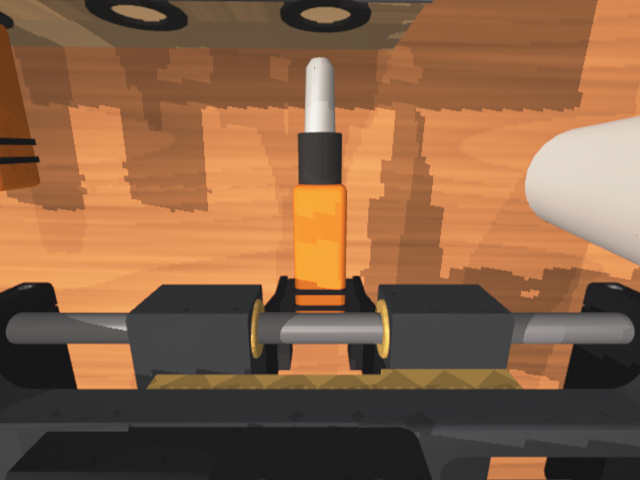

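Plug C hangs straight in the jaws, tip at (320,62), clear of its port. I'll lift it and carry it to the far tray slot.

Call:
{"op": "carry_out", "data": {"increments": "0 0 0 0 0.003 -0.04 0; 0 0 0 0 0.003 -0.09 0; 0 0 0 0.02 0.003 -0.125 0; 0 0 -1 0.06 0.003 -0.13 0; 0 0 -2 0.11 0.004 -0.13 0"}}

```text
time: 15.12
ee_pos: [0.4555, 0.0325, 0.1507]
eef_rot: [0.729, -0.684, 0.0, 0.0]
ft_force: [0.4, -0.7, -1.2]
width: 0.0239
```

```bash
python3 -c "
from h import *
tgt(.4334,-.3529,.15,6.9)"
```

```text
t 15.12 rotvec [-0.   -0.05 -3.27] shift [0.3833 0.0465 0.001 ] F [ 0.4 -0.7 -1.2] w 0.0239
```

Call:
{"op": "carry_out", "data": {"increments": "0 0 -0.7 0.055 0.0067 0 0; 0 0 -1.4 0.11 0.0134 0 0; 0 0 -2 0.165 0.02 0 0; 0 0 -2.6 0.22 0.0267 0 0; 0 0 -3.3 0.275 0.0334 0 0"}}

```text
time: 15.75
ee_pos: [0.4392, -0.2454, 0.1511]
eef_rot: [0.749, -0.663, 0.001, 0.0]
ft_force: [1.8, 0.0, -1.4]
width: 0.0233
```

```bash
python3 -c "
from h import *
tgt(.4334,-.3529,.05,6.9)"
```

```text
t 15.75 rotvec [-0.04 -0.08  0.05] shift [0.1059 0.0189 0.1013] F [ 1.8  0.  -1.4] w 0.0233
```

Call:
{"op": "carry_out", "data": {"increments": "0 0 0 0.045 0.008 0.02 0; 0 0 0 0.09 0.016 0.05 0; 0 0 0 0.106 0.019 0.085 0; 0 0 0 0.106 0.019 0.101 0; 0 0 0 0.106 0.019 0.101 0"}}

```text
time: 16.38
ee_pos: [0.4333, -0.3512, 0.0497]
eef_rot: [0.749, -0.662, -0.0, -0.0]
ft_force: [0.2, 1.0, -0.3]
width: 0.0237
```

```bash
cat >> h.py <<'E'
def pts(name):
    m=r.camera_model(name);p,d=r.camera(name);T=m["extrinsics"];K=m["K"]
    v,u=np.mgrid[0:480,0:640]
    return p,d,np.stack([(u-K[0,2])/K[0,0]*d,(v-K[1,2])/K[1,1]*d,d],-1)@T[:3,:3].T+T[:3,3]
E
python3 - <<'E'
from h import *
tgt(.4334,-.3529,.0,6.9)
p,d,P=pts("wrist");cv2.imwrite("pics/w6.png",p)
for v in range(70,300,20): print(v,P[v,320].round(4))
print(P[150,200],P[150,450])
E
```

```text
t 16.38 rotvec [0.01 0.02 0.13] shift [0.0017 0.0001 0.0497] F [ 0.2  1.  -0.3] w 0.0237
70 [ 0.5388 -0.3385  0.0827]
90 [ 0.5313 -0.3394  0.0822]
110 [ 0.5235 -0.3404  0.0819]
130 [ 0.5153 -0.3414  0.0853]
150 [ 0.5072 -0.3424  0.086 ]
170 [ 0.4989 -0.3434  0.0878]
190 [ 0.4906 -0.3445  0.0891]
210 [ 0.482  -0.3455  0.0898]
230 [ 0.4731 -0.3466  0.09  ]
250 [ 0.4642 -0.3477  0.0913]
270 [ 0.4549 -0.3489  0.0919]
290 [ 0.4454 -0.3501  0.0925]
[ 0.49719568 -0.2633761   0.00461834] [ 0.51791552 -0.43061884 -0.00167234]
```

View pics/w6.png

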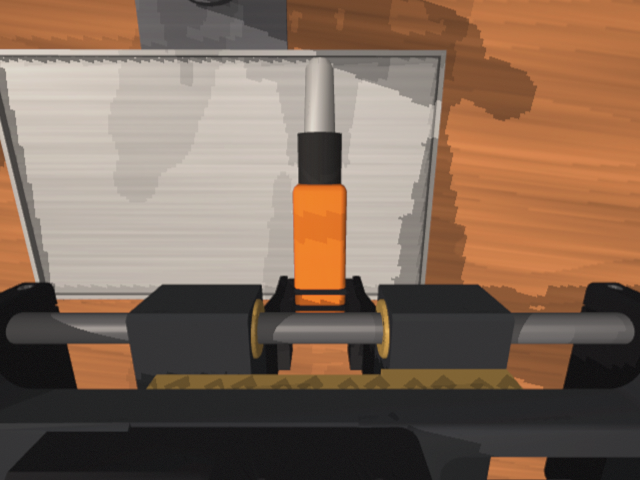

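Call:
{"op": "carry_out", "data": {"increments": "0 0 0 0.0015 0 0.03 0; 0 0 0 0.0015 0 0.05 0; 0 0 0 0.0015 0 0.06 0; 0 0 0 0.0015 0 0.0625 0; 0 0 0 0.0015 0 0.0625 0"}}

```text
time: 17.05
ee_pos: [0.435, -0.3535, -0.0106]
eef_rot: [0.749, -0.662, 0.002, -0.0]
ft_force: [0.1, -0.4, -2.0]
width: 0.0235
```

Call:
{"op": "carry_out", "data": {"increments": "0 0 0 0 0 0.001 0; 0 0 0 0 0 0.0025 0; 0 0 0 0 0 0.004 0; 0 0 0 0 0 0.004 0; 0 0 0 0 0 0.004 0"}}

```text
time: 17.68
ee_pos: [0.4351, -0.3538, -0.0139]
eef_rot: [0.749, -0.662, 0.002, -0.0]
ft_force: [-2.8, 0.5, 7.2]
width: 0.0233
```

Call:
{"op": "carry_out", "data": {"increments": "0 0 0 0 0 0 0.026; 0 0 0 0 0 0 0.032; 0 0 0 0 0 0 0.04; 0 0 0 0 0 0 0.05; 0 0 0 0 0 0 0.05"}}

```text
time: 18.3
ee_pos: [0.4351, -0.3537, -0.014]
eef_rot: [0.749, -0.662, 0.002, -0.0]
ft_force: [0.1, 0.3, -0.6]
width: 0.0475
```

Call:
{"op": "carry_out", "data": {"increments": "0 0 0 0 0 -0.01 0.05; 0 0 0 0 0 -0.05 0.05; 0 0 0 0 0 -0.1 0.05; 0 0 0 0 0 -0.14 0.05; 0 0 0 0 0 -0.16 0.05"}}

```text
time: 18.92
ee_pos: [0.4356, -0.3539, 0.1495]
eef_rot: [0.749, -0.662, 0.004, -0.0]
ft_force: [-0.0, -0.8, -0.5]
width: 0.05
```

```bash
python3 - <<'E'
from h import *
tgt(.5213,.2938,.15,1.4)
p,d,P=pts("wrist");cv2.imwrite("pics/w7.png",p)
p,d,P=pts("top");cv2.imwrite("pics/t7.png",p)
E
```

```text
t 18.93 rotvec [-0.31 -0.29  5.66] shift [-0.6323 -0.1647 -0.0031] F [-0.  -0.8 -0.5] w 0.05
```

View pics/w7.png

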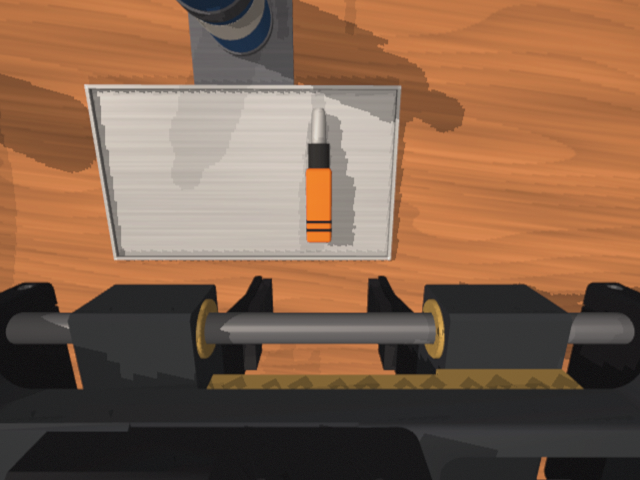

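View pics/t7.png

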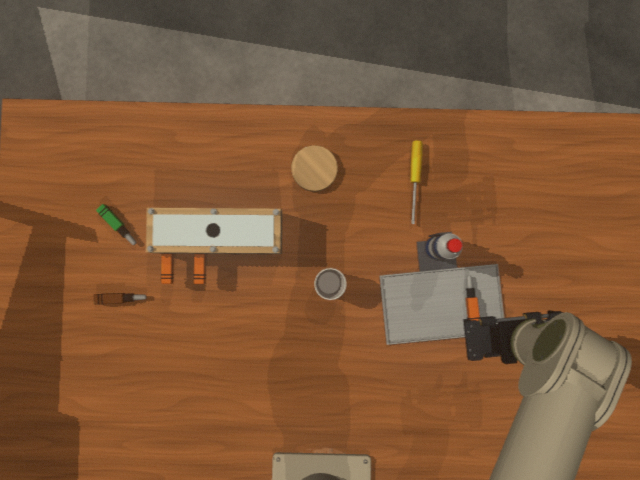

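Plug C lies flat in the tray, wrist (318,180), tip towards the can. The mould is unmoved. Next is plug B, the orange one at top-view (199,268).

Call:
{"op": "carry_out", "data": {"increments": "0 0 1 -0.055 -0.015 0 0.05; 0 0 2 -0.11 -0.03 0 0.05; 0 0 3 -0.17 -0.044 0 0.05; 0 0 4.5 -0.23 -0.06 0 0.05; 0 0 5.7 -0.29 -0.075 0 0.05"}}

```text
time: 19.65
ee_pos: [0.4743, -0.0553, 0.1474]
eef_rot: [0.715, -0.699, 0.004, -0.0]
ft_force: [2.0, -0.8, 0.3]
width: 0.0496
```

Call:
{"op": "carry_out", "data": {"increments": "0 0 0 -0.055 -0.014 0 0.05; 0 0 0 -0.11 -0.028 0 0.05; 0 0 0 -0.165 -0.041 0 0.05; 0 0 0 -0.225 -0.05 0 0.05; 0 0 0 -0.28 -0.056 0 0.05"}}

```text
time: 20.27
ee_pos: [0.5235, 0.2278, 0.1454]
eef_rot: [0.715, -0.699, 0.004, 0.0]
ft_force: [1.1, -0.7, 0.2]
width: 0.0502
```

```bash
python3 - <<'E'
from h import *
tgt(.5216,.2934,.10,1.4)
p,d,P=pts("top")
E
```

```text
t 20.27 rotvec [-0.3  -0.33 -0.09] shift [-0.0659  0.0007  0.045 ] F [ 1.1 -0.7  0.2] w 0.0502
```

Call:
{"op": "carry_out", "data": {"increments": "-0.1 -0.1 0 -0.03 0 0 0.05; -0.2 -0.2 0 -0.06 0.0005 0.02 0.05; -0.3 -0.3 0 -0.066 0.0007 0.045 0.05; -0.3 -0.3 0 -0.066 0.0007 0.045 0.05; -0.3 -0.3 0 -0.066 0.0007 0.045 0.05"}}

```text
time: 20.95
ee_pos: [0.5195, 0.3016, 0.101]
eef_rot: [0.718, -0.697, -0.001, -0.001]
ft_force: [0.3, -0.6, 0.2]
width: 0.0502
```

```bash
python3 - <<'E'
from h import *
tgt(.5216,.2934,.0192,1.4)
p,d,P=pts("wrist");cv2.imwrite("pics/w8.png",p)
row=cv2.inRange(cv2.cvtColor(p,cv2.COLOR_BGR2HSV),(5,170,120),(14,255,255))
for v in (235,250,262):
    g=[u for u in range(270,380) if row[v,u] and .055<P[v,u,2]<.068]; 
    if g: print(v,g[0],g[-1],P[v,g[0]].round(4),P[v,g[-1]].round(4))
E
```

```text
t 20.95 rotvec [-0.    0.24  0.31] shift [ 0.0086 -0.0018  0.0818] F [ 0.3 -0.6  0.2] w 0.0502
235 316 349 [0.5365 0.3047 0.06  ] [0.5375 0.2818 0.0611]
250 317 348 [0.5261 0.3037 0.0619] [0.5266 0.2819 0.0613]
262 316 348 [0.5167 0.3042 0.0602] [0.5172 0.2813 0.0598]
```

View pics/w8.png

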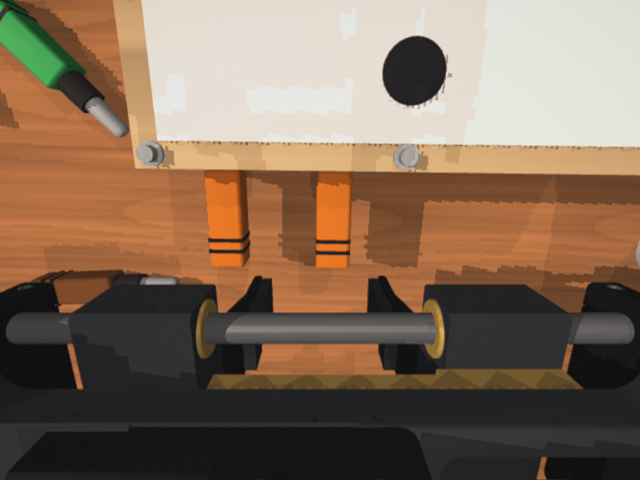

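Call:
{"op": "carry_out", "data": {"increments": "0 0.2 0.3 0.0086 -0.0018 0.01 0.05; 0 0.2 0.3 0.0086 -0.0018 0.03 0.05; 0 0.2 0.3 0.0086 -0.0018 0.06 0.05; 0 0.2 0.3 0.0086 -0.0018 0.082 0.05; 0 0.2 0.3 0.0086 -0.0018 0.082 0.05"}}

```text
time: 21.62
ee_pos: [0.5206, 0.2926, 0.0171]
eef_rot: [0.716, -0.698, -0.001, 0.001]
ft_force: [-0.1, -0.1, 0.3]
width: 0.0501
```

```bash
python3 - <<'E'
from h import *
tgt(.5216,.2934,.0192,1.4)
E
```

```text
t 21.62 rotvec [ 0.15 -0.03 -0.01] shift [-0.0007 -0.001  -0.0021] F [-0.1 -0.1  0.3] w 0.0501
```

Call:
{"op": "carry_out", "data": {"increments": "0 0 0 -0.0007 -0.001 -0.002 0.05; 0 0 0 -0.0007 -0.001 -0.002 0.035; 0 0 0 -0.0007 -0.001 -0.002 0.02; 0 0 0 -0.0007 -0.001 -0.002 0; 0 0 0 -0.0007 -0.001 -0.002 0"}}

```text
time: 22.25
ee_pos: [0.5217, 0.293, 0.0193]
eef_rot: [0.716, -0.699, -0.001, 0.001]
ft_force: [-0.5, -2.2, 2.8]
width: 0.0236
```

Call:
{"op": "carry_out", "data": {"increments": "0 0 0 0 0 0 0; 0 0 0 0 0 0 0; 0 0 0 0 0 0 0; 0 0 0 0 0 0 0; 0 0 0 0 0 0 0"}}

```text
time: 22.88
ee_pos: [0.5217, 0.293, 0.0194]
eef_rot: [0.716, -0.699, -0.0, 0.001]
ft_force: [-0.4, -2.0, 1.2]
width: 0.0238
```

```bash
python3 - <<'E'
from h import *
rock((.5801,.2948),.0585,1.4,.0192,[(3,.0005),(6,.001),(9,.002),(9.5,.003),(9.5,.003)])
E
```

```text
t 22.88 pos-ang -0.34 rot 0.03 e -0.0001 F [-0.4 -2.   1.2] M [-0.18  0.18 -0.05] w 0.0238
0.1 -0.1 3.0 -0.0037 0.0005 0.0002 0; 0.1 -0.1 6.0 -0.0071 0.0007 0.0001 0; 0.1 -0.1 9.0 -0.0106 0.0013 0.0001 0; 0.1 -0.1 9.5 -0.0114 0.0022 0.0001 0; 0.1 -0.1 9.5 -0.0114 0.0022 0.0001 0
```

Call:
{"op": "carry_out", "data": {"increments": "0 0 3 -0.0035 0.0005 0 0; 0 0 6 -0.007 0.0008 0 0; 0 0 9 -0.0105 0.0015 0 0; 0 0 9.5 -0.0112 0.0022 0 0; 0 0 9.5 -0.0112 0.0022 0 0"}}

```text
time: 23.5
ee_pos: [0.5219, 0.304, 0.0196]
eef_rot: [-0.655, 0.756, -0.001, 0.001]
ft_force: [11.9, 0.8, -5.4]
width: 0.0234
```

Call:
{"op": "carry_out", "data": {"increments": "-0.2 0 -5.5 0.0064 0.002 0 0; -0.2 0 -11.5 0.013 0.0015 0 0; -0.2 0 -16.5 0.0187 0.0006 0 0; -0.2 0 -19 0.0215 0.0004 0 0; -0.2 0 -19 0.0215 0.0004 0 0"}}

```text
time: 24.12
ee_pos: [0.5207, 0.2818, 0.0196]
eef_rot: [0.77, -0.638, 0.0, -0.001]
ft_force: [9.2, -0.5, -5.1]
width: 0.0237
```

```bash
python3 - <<'E'
from h import *
rock((.5801,.2948),.0585,1.4,.0192,[(-4,.005),(2,.0058),(7,.006),(9.5,.0065),(9.5,.0065)])
E
```

```text
t 24.12 pos-ang -10.13 rot -9.35 e 0.0022 F [ 9.2 -0.5 -5.1] M [-0.23 -1.67 -0.18] w 0.0237
-0.1 0.0 5.4 -0.0073 0.0025 0.0004 0; -0.1 0.0 11.4 -0.0145 0.0023 0.0004 0; -0.1 0.0 16.4 -0.0205 0.0010 0.0004 0; -0.1 0.0 18.9 -0.0235 0.0006 0.0004 0; -0.1 0.0 18.9 -0.0235 0.0006 0.0004 0
```

Call:
{"op": "carry_out", "data": {"increments": "-0.2 0 5.4 -0.0073 0.0025 0 0; -0.2 0 11.4 -0.0145 0.0021 0 0; -0.2 0 16.4 -0.0203 0.0011 0 0; -0.2 0 18.9 -0.023 0.0007 0 0; -0.2 0 18.9 -0.023 0.0007 0 0"}}

```text
time: 24.75
ee_pos: [0.5182, 0.3043, 0.0198]
eef_rot: [-0.655, 0.756, -0.0, 0.001]
ft_force: [10.3, 0.7, -6.3]
width: 0.0238
```

Call:
{"op": "carry_out", "data": {"increments": "-0.2 0 -5.5 0.007 0.0023 0 0; -0.2 0 -11.5 0.0142 0.0018 0 0; -0.2 0 -16.5 0.0203 0.0008 0 0; -0.2 0 -19 0.0233 0.0004 0 0; -0.2 0 -19 0.0233 0.0004 0 0"}}

```text
time: 25.38
ee_pos: [0.5166, 0.2807, 0.0197]
eef_rot: [0.77, -0.638, -0.0, -0.001]
ft_force: [8.9, 1.0, -5.4]
width: 0.0233
```

```bash
python3 - <<'E'
from h import *
rock((.5801,.2948),.0585,1.4,.0192,[(-4,.0095),(2,.0102),(7,.0105),(9.5,.011),(9.5,.011)])
E
```

```text
t 25.38 pos-ang -10.36 rot -9.34 e 0.0065 F [ 8.9  1.  -5.4] M [-0.02 -1.7  -0.15] w 0.0233
-0.1 0.1 5.3 -0.0080 0.0027 0.0005 0; -0.1 0.1 11.3 -0.0157 0.0023 0.0005 0; -0.1 0.1 16.3 -0.0221 0.0011 0.0006 0; -0.1 0.1 18.8 -0.0253 0.0006 0.0006 0; -0.1 0.1 18.8 -0.0253 0.0006 0.0006 0
```

Call:
{"op": "carry_out", "data": {"increments": "-0.2 0 5.4 -0.008 0.0026 0 0; -0.2 0 11.4 -0.0157 0.0022 0 0; -0.2 0 16.4 -0.022 0.0012 0 0; -0.2 0 18.9 -0.025 0.0007 0 0; -0.2 0 18.9 -0.025 0.0007 0 0"}}

```text
time: 26.0
ee_pos: [0.5139, 0.3047, 0.0198]
eef_rot: [-0.654, 0.756, 0.0, 0.002]
ft_force: [10.3, 0.8, -5.3]
width: 0.0233
```

Call:
{"op": "carry_out", "data": {"increments": "-0.2 0 -5.5 0.0073 0.0024 0 0; -0.2 0 -11.5 0.015 0.0018 0 0; -0.2 0 -16.5 0.0215 0.0008 0 0; -0.2 0 -19 0.0247 0.0003 0 0; -0.2 0 -19 0.0247 0.0003 0 0"}}

```text
time: 26.62
ee_pos: [0.5122, 0.2798, 0.0198]
eef_rot: [0.77, -0.638, -0.001, -0.002]
ft_force: [9.8, 0.4, -5.7]
width: 0.0237
```

```bash
python3 - <<'E'
from h import *
rock((.5801,.2948),.0585,1.4,.0192,[(-4,.014),(2,.0147),(7,.015),(9.5,.0155),(9.5,.0155)])
p,d,P=pts("top");cv2.imwrite("pics/t8.png",cv2.resize(p[190:350,80:300],None,fx=3.6,fy=3.6,interpolation=cv2.INTER_CUBIC))
E
```

```text
t 26.62 pos-ang -10.33 rot -9.29 e 0.011 F [ 9.8  0.4 -5.7] M [ 0.06 -1.66 -0.12] w 0.0237
-0.1 0.2 5.3 -0.0085 0.0027 0.0006 0; -0.1 0.2 11.3 -0.0167 0.0022 0.0006 0; -0.1 0.2 16.3 -0.0234 0.0009 0.0007 0; -0.1 0.2 18.8 -0.0268 0.0003 0.0007 0; -0.1 0.2 18.8 -0.0268 0.0003 0.0007 0
```

View pics/t8.png

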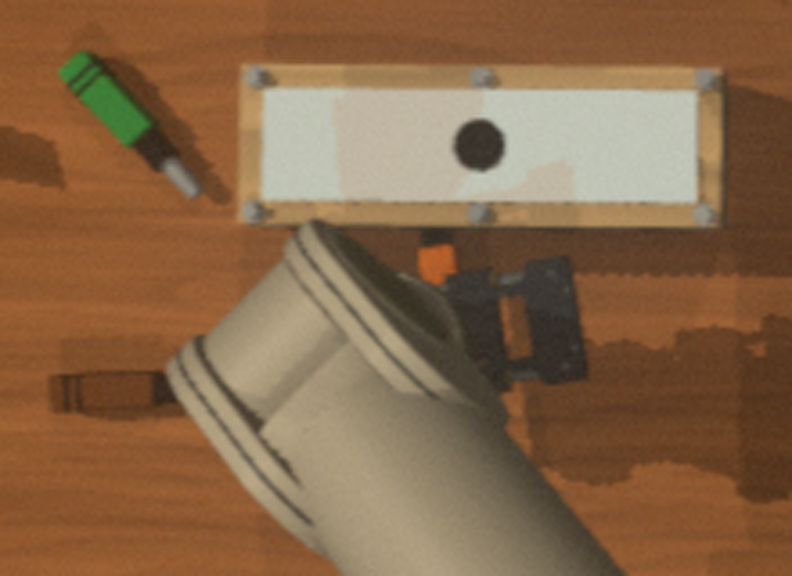

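The mould is still in place and plug B is half out, its sleeve showing at crop (436,238). Continuing.

Call:
{"op": "carry_out", "data": {"increments": "-0.2 0 5.4 -0.0082 0.0027 0 0; -0.2 0 11.4 -0.0163 0.0022 0 0; -0.2 0 16.4 -0.023 0.001 0 0; -0.2 0 18.9 -0.0264 0.0005 0 0; -0.2 0 18.9 -0.0264 0.0005 0 0"}}

```text
time: 27.3
ee_pos: [0.5094, 0.3049, 0.0198]
eef_rot: [-0.654, 0.757, 0.001, 0.002]
ft_force: [10.3, 0.4, -5.9]
width: 0.0235
```

Call:
{"op": "carry_out", "data": {"increments": "-0.2 0 -5.5 0.0078 0.0024 0 0; -0.2 0 -11.5 0.016 0.0018 0 0; -0.2 0 -16.5 0.0228 0.0008 0 0; -0.2 0 -19 0.0262 0.0003 0 0; -0.2 0 -19 0.0262 0.0003 0 0"}}

```text
time: 27.92
ee_pos: [0.5075, 0.2787, 0.0197]
eef_rot: [0.77, -0.639, -0.001, -0.003]
ft_force: [9.9, 0.6, -7.9]
width: 0.0235
```

```bash
python3 - <<'E'
from h import *
rock((.5801,.2948),.0585,1.4,.0192,[(-4,.0185),(2,.019),(7,.0195),(9.5,.020),(9.5,.020)])
E
```

```text
t 27.93 pos-ang -10.4 rot -9.22 e 0.0157 F [ 9.9  0.6 -7.9] M [ 0.17 -1.7  -0.14] w 0.0235
-0.1 0.3 5.2 -0.0091 0.0025 0.0006 0; -0.1 0.3 11.2 -0.0177 0.0017 0.0006 0; -0.1 0.3 16.2 -0.0248 0.0005 0.0007 0; -0.1 0.3 18.7 -0.0284 -0.0001 0.0007 0; -0.1 0.3 18.7 -0.0284 -0.0001 0.0007 0
```

Call:
{"op": "carry_out", "data": {"increments": "-0.2 0 5.3 -0.0088 0.0026 0 0; -0.2 0 11.3 -0.0173 0.002 0 0; -0.2 0 16.3 -0.0244 0.0009 0 0; -0.2 0 18.8 -0.028 0.0004 0 0; -0.2 0 18.8 -0.028 0.0004 0 0"}}

```text
time: 28.55
ee_pos: [0.5046, 0.3051, 0.0197]
eef_rot: [-0.654, 0.756, 0.001, 0.002]
ft_force: [11.1, -1.2, -6.6]
width: 0.0236
```

Call:
{"op": "carry_out", "data": {"increments": "-0.2 0 -5.5 0.0083 0.0022 0 0; -0.2 0 -11.5 0.017 0.0015 0 0; -0.2 0 -16.5 0.024 0.0004 0 0; -0.2 0 -19 0.0276 0 0 0; -0.2 0 -19 0.0276 0 0 0"}}

```text
time: 29.18
ee_pos: [0.5027, 0.2775, 0.0195]
eef_rot: [0.77, -0.638, -0.001, -0.003]
ft_force: [9.5, 1.7, -6.4]
width: 0.0236
```

```bash
python3 - <<'E'
from h import *
rock((.5801,.2948),.0585,1.4,.0192,[(-4,.0225),(2,.0235),(7,.024),(9.5,.0245),(9.5,.0245)])
E
```

```text
t 29.18 pos-ang -10.54 rot -9.27 e 0.0207 F [ 9.5  1.7 -6.4] M [ 0.16 -1.52  0.02] w 0.0236
-0.1 0.3 5.3 -0.0098 0.0014 0.0004 0; -0.1 0.3 11.3 -0.0189 0.0011 0.0004 0; -0.1 0.4 16.3 -0.0264 -0.0002 0.0005 0; -0.1 0.4 18.8 -0.0302 -0.0009 0.0005 0; -0.1 0.4 18.8 -0.0302 -0.0009 0.0005 0
```

Call:
{"op": "carry_out", "data": {"increments": "-0.2 0 5.3 -0.0095 0.002 0 0; -0.2 0 11.3 -0.0186 0.0014 0 0; -0.2 0 16.3 -0.026 0.0002 0 0; -0.2 0 18.8 -0.0297 -0.0005 0 0; -0.2 0 18.8 -0.0297 -0.0003 0 0"}}

```text
time: 29.8
ee_pos: [0.4971, 0.3072, 0.0195]
eef_rot: [-0.656, 0.755, 0.003, 0.001]
ft_force: [-0.1, 0.0, -0.8]
width: 0.0233
```

```bash
python3 - <<'E'
from h import *
rock((.5801,.2948),.0585,1.4,.0195,[(5,.026),(0,.027),(0,.038),(0,.052),(0,.066)])
E
```

```text
t 29.8 pos-ang 9.35 rot 9.46 e 0.0253 F [-0.1  0.  -0.8] M [0.07 0.04 0.02] w 0.0233
0.2 0.3 -4.5 0.0068 0.0004 -0.0001 0; 0.1 0.3 -9.5 0.0147 0.0004 -0.0001 0; 0.1 0.3 -9.5 0.0165 0.0113 -0.0001 0; 0.1 0.3 -9.5 0.0188 0.0251 -0.0001 0; 0.1 0.3 -9.5 0.0211 0.0389 -0.0000 0
```

Call:
{"op": "carry_out", "data": {"increments": "0 0 -4.5 0.0068 0.0004 0 0; 0 0 -9.5 0.0147 0.0004 0 0; 0.1 0.3 -9.5 0.0165 0.0113 0 0; 0.1 0.3 -9.5 0.0188 0.0251 0 0; 0.1 0.3 -9.5 0.0211 0.0389 0 0"}}

```text
time: 30.42
ee_pos: [0.4542, 0.2922, 0.0195]
eef_rot: [0.716, -0.698, -0.001, -0.0]
ft_force: [-0.1, 0.6, -1.4]
width: 0.0237
```

```bash
python3 - <<'E'
from h import *
tgt(.425,-.2834,.15,6.9)
p,d,P=pts("wrist");cv2.imwrite("pics/w9.png",p)
for v in (60,100,150,170,200,240,280): print(v,P[v,320].round(4))
E
```

```text
t 30.43 rotvec [ 0.04  0.06 -5.45] shift [ 0.5745  0.0438 -0.1311] F [-0.1  0.6 -1.4] w 0.0237
60 [0.5633 0.2947 0.0564]
100 [0.5484 0.2943 0.0573]
150 [0.5287 0.2938 0.0599]
170 [0.5205 0.2936 0.0595]
200 [0.508  0.2933 0.0621]
240 [0.4903 0.2928 0.0621]
280 [0.4716 0.2923 0.0627]
```

View pics/w9.png

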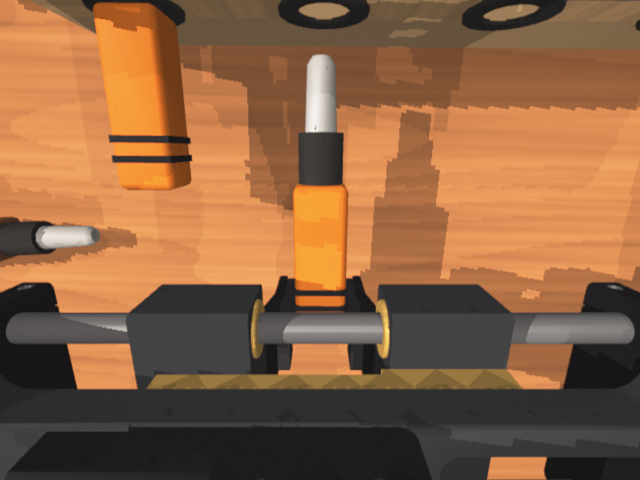

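Plug B is out and level, tip at (320,60). Lifting and carrying it.

Call:
{"op": "carry_out", "data": {"increments": "0 0 0 0 0.002 -0.04 0; 0 0 0 0 0.003 -0.09 0; 0 0 -0.5 0.02 0.003 -0.125 0; 0 0 -1.5 0.065 0.005 -0.131 0; 0 0 -2 0.12 0.01 -0.131 0"}}

```text
time: 31.1
ee_pos: [0.4458, 0.1719, 0.1512]
eef_rot: [0.729, -0.684, -0.0, -0.0]
ft_force: [1.0, -1.1, -1.1]
width: 0.0236
```

Call:
{"op": "carry_out", "data": {"increments": "0 0 -0.5 0.055 0.006 0 0; 0 0 -1 0.11 0.012 0 0; 0 0 -2 0.165 0.018 0 0; 0 0 -2.7 0.22 0.024 0 0; 0 0 -3.4 0.275 0.03 0 0"}}

```text
time: 31.72
ee_pos: [0.433, -0.1058, 0.1511]
eef_rot: [0.749, -0.662, 0.0, -0.001]
ft_force: [0.8, -0.7, -0.8]
width: 0.0236
```

```bash
python3 - <<'E'
from h import *
tgt(.425,-.2834,.05,6.9)
E
```

```text
t 31.73 rotvec [-0.06  0.03  0.19] shift [0.1753 0.03   0.101 ] F [ 0.8 -0.7 -0.8] w 0.0236
```

Call:
{"op": "carry_out", "data": {"increments": "0 0 0.2 0.055 0.009 0 0; 0 0 0.2 0.11 0.018 0.01 0; 0 0 0.2 0.165 0.028 0.04 0; 0 0 0.2 0.175 0.03 0.08 0; 0 0 0.2 0.175 0.03 0.101 0"}}

```text
time: 32.35
ee_pos: [0.4235, -0.2835, 0.0479]
eef_rot: [0.748, -0.664, -0.001, -0.0]
ft_force: [0.3, 0.2, -1.2]
width: 0.0238
```

```bash
python3 - <<'E'
from h import *
p,d,P=pts("wrist");cv2.imwrite("pics/w10.png",p)
tgt(.425,-.2834,-.010,6.9)
E
```

```text
t 32.4 rotvec [ 0.16  0.21 -0.07] shift [ 0.0018 -0.0023  0.0559] F [-1.6  1.  -3.4] w 0.0236
```

View pics/w10.png

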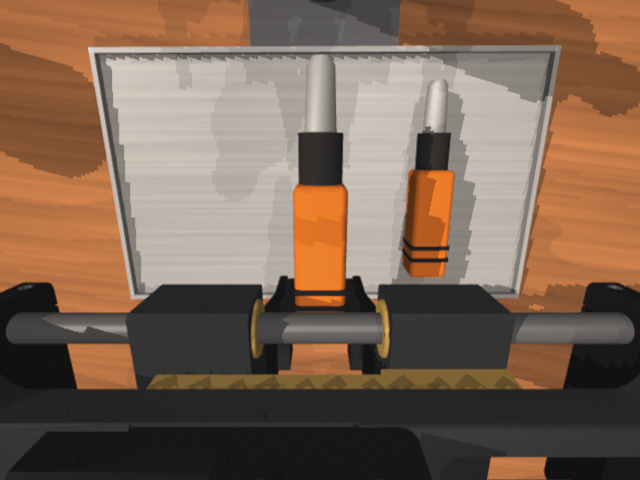

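Plug C is still in place at (428,200), and plug B is above the middle slot. Lowering it.

Call:
{"op": "carry_out", "data": {"increments": "0.1 0.2 0 0.0018 -0.0023 0.02 0; 0.1 0.2 0 0.0018 -0.0023 0.04 0; 0.1 0.2 0 0.0018 -0.0023 0.056 0; 0.1 0.2 0 0.0018 -0.0023 0.06 0; 0.1 0.2 0 0.0018 -0.0023 0.0605 0"}}

```text
time: 33.02
ee_pos: [0.4253, -0.2834, -0.0142]
eef_rot: [0.748, -0.664, -0.0, 0.0]
ft_force: [0.2, -0.7, -0.3]
width: 0.0237
```

Call:
{"op": "carry_out", "data": {"increments": "0 0 0 0 0 0.001 0; 0 0 0 0 0 0.002 0; 0 0 0 0 0 0.003 0; 0 0 0 0 0 0.003 0; 0 0 0 0 0 0.003 0"}}

```text
time: 33.65
ee_pos: [0.4257, -0.2837, -0.0156]
eef_rot: [0.748, -0.664, 0.0, 0.0]
ft_force: [-5.9, 4.1, 16.7]
width: 0.0239
```

Call:
{"op": "carry_out", "data": {"increments": "0 0 0 0 0 -0.0008 0; 0 0 0 0 0 -0.0008 0.028; 0 0 0 0 0 -0.0008 0.035; 0 0 0 0 0 -0.0008 0.045; 0 0 0 0 0 -0.0008 0.05"}}

```text
time: 34.28
ee_pos: [0.4257, -0.2837, -0.0149]
eef_rot: [0.748, -0.664, 0.0, 0.0]
ft_force: [0.4, 0.5, -0.6]
width: 0.0459
```

Call:
{"op": "carry_out", "data": {"increments": "0 0 0 0 0 -0.01 0.05; 0 0 0 0 0 -0.05 0.05; 0 0 0 0 0 -0.1 0.05; 0 0 0 0 0 -0.14 0.05; 0 0 0 0 0 -0.16 0.05"}}

```text
time: 34.9
ee_pos: [0.4266, -0.2841, 0.1484]
eef_rot: [0.748, -0.664, 0.002, -0.0]
ft_force: [-0.5, 0.2, -0.0]
width: 0.0497
```

```bash
python3 - <<'E'
from h import *
p,d,P=pts("wrist");cv2.imwrite("pics/w11.png",p)
p,d,P=pts("top");cv2.imwrite("pics/t11.png",p)
tgt(.5199,.3682,.15,1.4)
E
```

```text
t 35.0 rotvec [-0.23 -0.2   5.42] shift [-0.6369 -0.1697 -0.0035] F [ 0.1 -0.7 -0.9] w 0.0499
```

View pics/w11.png

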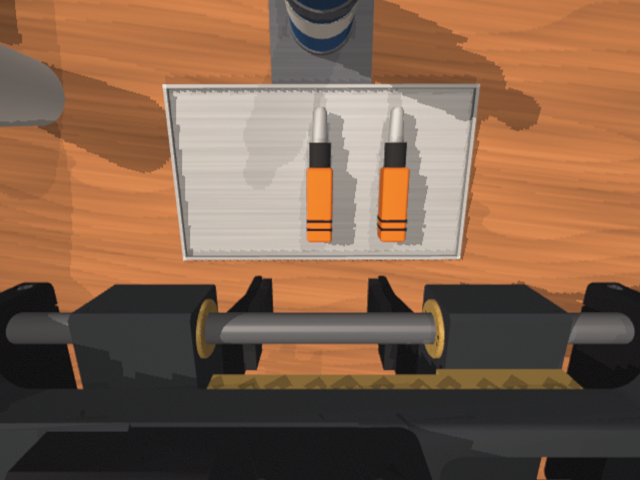

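View pics/t11.png

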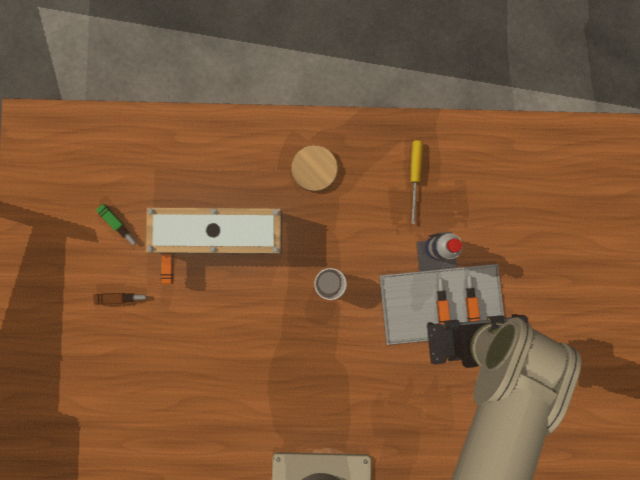

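Both placed plugs lie parallel, wrist (320,180) and (394,180). Last is plug A, the orange one at top-view (166,268). The brown look-alike (120,298) and the green one (115,225) stay alone.

Call:
{"op": "carry_out", "data": {"increments": "0 0 1 -0.055 -0.015 0 0.05; 0 0 2 -0.11 -0.03 0 0.05; 0 0 3 -0.17 -0.044 0 0.05; 0 0 4.3 -0.23 -0.06 0 0.05; -0.2 -0.2 5.4 -0.29 -0.075 0 0.05"}}

```text
time: 35.62
ee_pos: [0.4666, 0.0145, 0.1469]
eef_rot: [0.716, -0.699, -0.0, 0.0]
ft_force: [1.1, -1.1, -0.2]
width: 0.0499
```

Call:
{"op": "carry_out", "data": {"increments": "0 0 0 -0.055 -0.012 0 0.05; 0 0 0 -0.11 -0.024 0 0.05; 0 0 0 -0.165 -0.036 0 0.05; 0 0 0 -0.225 -0.05 0 0.05; 0 0 0 -0.28 -0.06 0 0.05"}}

```text
time: 36.25
ee_pos: [0.5197, 0.2976, 0.1459]
eef_rot: [0.715, -0.699, -0.0, 0.0]
ft_force: [1.0, -0.7, 1.2]
width: 0.0495
```

```bash
python3 - <<'E'
from h import *
tgt(.5199,.3682,.10,1.4)
E
```

```text
t 36.25 rotvec [ 0.06 -0.01 -0.03] shift [-0.0706 -0.002   0.0459] F [ 1.  -0.7  1.2] w 0.0495
```

Call:
{"op": "carry_out", "data": {"increments": "0 0 0 -0.035 -0.001 0 0.05; 0 0 0 -0.06 -0.002 0.02 0.05; 0 0 0 -0.0706 -0.002 0.04 0.05; 0 0 0 -0.0706 -0.002 0.046 0.05; 0 0 0 -0.0706 -0.002 0.046 0.05"}}

```text
time: 36.88
ee_pos: [0.5203, 0.3666, 0.0995]
eef_rot: [0.715, -0.699, -0.0, 0.001]
ft_force: [0.4, -0.5, 0.5]
width: 0.0501
```

```bash
python3 - <<'E'
from h import *
p,d,P=pts("wrist");cv2.imwrite("pics/w12.png",p)
tgt(.5199,.3682,.0192,1.4)
row=cv2.inRange(cv2.cvtColor(p,cv2.COLOR_BGR2HSV),(5,170,120),(14,255,255))
for v in (235,250,262):
    g=[u for u in range(270,380) if row[v,u] and .055<P[v,u,2]<.068]; 
    if g: print(v,g[0],g[-1],P[v,g[0]].round(4),P[v,g[-1]].round(4))
E
```

```text
t 36.92 rotvec [ 0.03 -0.04 -0.13] shift [-0.0014  0.0007  0.081 ] F [0.  0.1 0.3] w 0.0498
235 301 334 [0.5373 0.3797 0.0598] [0.5378 0.3568 0.0594]
250 301 334 [0.5265 0.3796 0.0598] [0.5271 0.3564 0.0603]
262 301 334 [0.5174 0.3796 0.0595] [0.5178 0.3561 0.0589]
```

View pics/w12.png

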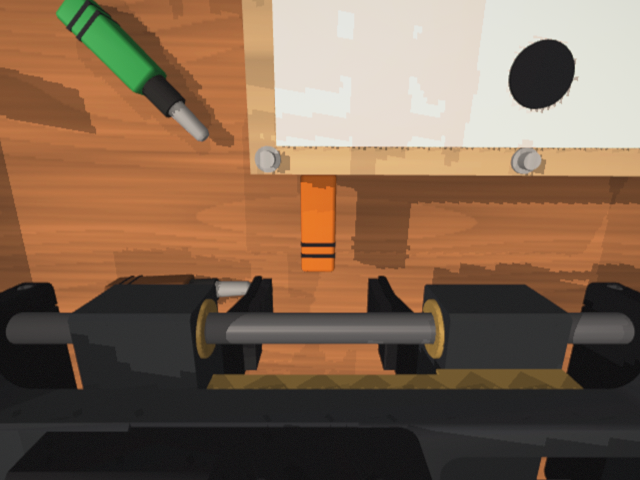

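Call:
{"op": "carry_out", "data": {"increments": "0 0 -0.1 -0.0014 0.0007 0.01 0.05; 0 0 -0.1 -0.0014 0.0007 0.035 0.05; 0 0 -0.1 -0.0014 0.0007 0.065 0.05; 0 0 -0.1 -0.0014 0.0007 0.08 0.05; 0 0 -0.1 -0.0014 0.0007 0.081 0.05"}}

```text
time: 37.55
ee_pos: [0.5196, 0.3676, 0.0186]
eef_rot: [0.715, -0.699, -0.0, 0.001]
ft_force: [-0.4, 0.2, 0.8]
width: 0.0499
```

Call:
{"op": "carry_out", "data": {"increments": "0 0 0 0 0 0 0.04; 0 0 0 0 0 0 0.03; 0 0 0 0 0 0 0.02; 0 0 0 0 0 0 0; 0 0 0 0 0 0 0"}}

```text
time: 38.17
ee_pos: [0.5198, 0.3677, 0.019]
eef_rot: [0.715, -0.699, 0.0, 0.001]
ft_force: [-0.2, 0.4, 3.4]
width: 0.0237
```

Call:
{"op": "carry_out", "data": {"increments": "0 0 0 0 0 0 0; 0 0 0 0 0 0 0; 0 0 0 0 0 0 0; 0 0 0 0 0 0 0; 0 0 0 0 0 0 0"}}

```text
time: 38.8
ee_pos: [0.5198, 0.3678, 0.019]
eef_rot: [0.715, -0.699, 0.0, 0.001]
ft_force: [-0.2, -0.3, 2.6]
width: 0.0236
```

```bash
python3 - <<'E'
from h import *
rock((.5784,.3696),.0585,1.4,.0192,[(3,.0005),(6,.001),(9,.002),(9.5,.003),(9.5,.003)])
E
```

```text
t 38.8 pos-ang -0.37 rot 0.05 e 0.0001 F [-0.2 -0.3  2.6] M [-0.14  0.09 -0.08] w 0.0236
0.1 -0.1 2.9 -0.0038 0.0003 -0.0002 0; 0.1 -0.1 5.9 -0.0072 0.0006 -0.0002 0; 0.1 -0.1 8.9 -0.0107 0.0011 -0.0002 0; 0.1 -0.1 9.4 -0.0114 0.0020 -0.0002 0; 0.1 -0.1 9.4 -0.0114 0.0020 -0.0002 0
```

Gripped at 23.6 mm. Rocking plug A the same way.

Call:
{"op": "carry_out", "data": {"increments": "0 0 3 -0.0035 0.0005 0 0; 0 0 6 -0.007 0.0008 0 0; 0 0 9 -0.0105 0.0013 0 0; 0 0 9.5 -0.0112 0.002 0 0; 0 0 9.5 -0.0112 0.002 0 0"}}

```text
time: 39.42
ee_pos: [0.5201, 0.3787, 0.0192]
eef_rot: [-0.655, 0.756, -0.001, 0.001]
ft_force: [9.2, 2.4, -3.8]
width: 0.0236
```

Call:
{"op": "carry_out", "data": {"increments": "-0.2 0 -5.5 0.0064 0.002 0 0; -0.2 0 -11.5 0.013 0.0015 0 0; -0.2 0 -16.5 0.0187 0.0006 0 0; -0.2 0 -19 0.0215 0.0003 0 0; -0.2 0 -19 0.0215 0.0003 0 0"}}

```text
time: 40.05
ee_pos: [0.5191, 0.3563, 0.0192]
eef_rot: [0.77, -0.638, 0.001, -0.001]
ft_force: [7.5, -2.1, -2.9]
width: 0.0237
```

Call:
{"op": "carry_out", "data": {"increments": "-0.2 0 5.4 -0.007 0.0023 0 0; -0.2 0 11.4 -0.014 0.002 0 0; -0.2 0 16.4 -0.0198 0.001 0 0; -0.2 0 18.9 -0.0225 0.0006 0 0; -0.2 0 18.9 -0.0225 0.0006 0 0"}}

```text
time: 40.67
ee_pos: [0.5166, 0.3784, 0.0192]
eef_rot: [-0.655, 0.756, -0.001, 0.001]
ft_force: [10.2, 3.0, -3.5]
width: 0.0235
```

```bash
python3 - <<'E'
from h import *
rock((.5784,.3696),.0585,1.4,.0192,[(4,.0075),(-2,.008),(-7,.0085),(-9.5,.009),(-9.5,.009)])
E
```

```text
t 40.67 pos-ang 8.78 rot 9.62 e 0.0038 F [10.2  3.  -3.5] M [ 0.64 -1.88  0.28] w 0.0235
-0.2 0.0 -5.6 0.0060 0.0033 0.0000 0; -0.2 0.0 -11.6 0.0134 0.0027 0.0000 0; -0.2 0.0 -16.6 0.0196 0.0017 0.0000 0; -0.2 0.0 -19.1 0.0228 0.0012 0.0000 0; -0.2 0.0 -19.1 0.0228 0.0012 0.0000 0
```

Call:
{"op": "carry_out", "data": {"increments": "-0.2 0 -5.6 0.0065 0.0026 0 0; -0.2 0 -11.6 0.0138 0.0019 0 0; -0.2 0 -16.6 0.02 0.0009 0 0; -0.2 0 -19.1 0.023 0.0005 0 0; -0.2 0 -19.1 0.023 0.0005 0 0"}}

```text
time: 41.3
ee_pos: [0.5153, 0.3548, 0.0193]
eef_rot: [0.771, -0.637, 0.001, -0.001]
ft_force: [8.5, 1.0, -4.2]
width: 0.0237
```

Call:
{"op": "carry_out", "data": {"increments": "-0.2 0 5.5 -0.0074 0.0024 0 0; -0.2 0 11.5 -0.0148 0.002 0 0; -0.2 0 16.5 -0.0208 0.001 0 0; -0.2 0 19 -0.024 0.0005 0 0; -0.2 0 19 -0.024 0.0005 0 0"}}

```text
time: 41.92
ee_pos: [0.5127, 0.378, 0.0192]
eef_rot: [-0.654, 0.756, -0.001, 0.002]
ft_force: [9.5, 1.8, -4.0]
width: 0.024
```

```bash
python3 - <<'E'
from h import *
rock((.5784,.3696),.0585,1.4,.0192,[(4,.0115),(-2,.012),(-7,.0125),(-9.5,.013),(-9.5,.013)])
E
```

```text
t 41.92 pos-ang 8.08 rot 9.66 e 0.0077 F [ 9.5  1.8 -4. ] M [ 0.39 -1.82  0.24] w 0.024
-0.2 0.1 -5.7 0.0054 0.0035 0.0000 0; -0.2 0.1 -11.7 0.0133 0.0028 0.0000 0; -0.2 0.1 -16.7 0.0198 0.0016 0.0000 0; -0.2 0.1 -19.2 0.0231 0.0011 -0.0000 0; -0.2 0.1 -19.2 0.0231 0.0011 -0.0000 0
```

Call:
{"op": "carry_out", "data": {"increments": "-0.2 0 -5.7 0.0065 0.0028 0 0; -0.2 0 -11.7 0.014 0.002 0 0; -0.2 0 -16.7 0.0207 0.001 0 0; -0.2 0 -19.2 0.0238 0.0005 0 0; -0.2 0 -19.2 0.0238 0.0005 0 0"}}

```text
time: 42.55
ee_pos: [0.5112, 0.3536, 0.0192]
eef_rot: [0.771, -0.637, 0.001, -0.002]
ft_force: [8.9, 0.7, -4.1]
width: 0.0235
```

```bash
python3 - <<'E'
from h import *
rock((.5784,.3696),.0585,1.4,.0192,[(-4,.013),(2,.0137),(7,.014),(9.5,.0145),(9.5,.0145)])
p,d,P=pts("top");cv2.imwrite("pics/t13.png",cv2.resize(p[190:350,80:300],None,fx=3.6,fy=3.6,interpolation=cv2.INTER_CUBIC))
E
```

```text
t 42.55 pos-ang -11.18 rot -9.46 e 0.0104 F [ 8.9  0.7 -4.1] M [-0.   -1.82 -0.18] w 0.0235
-0.2 0.1 5.5 -0.0095 0.0022 0.0000 0; -0.2 0.1 11.5 -0.0176 0.0018 0.0000 0; -0.2 0.1 16.5 -0.0242 0.0004 0.0000 0; -0.2 0.1 19.0 -0.0276 -0.0001 0.0000 0; -0.2 0.1 19.0 -0.0276 -0.0001 0.0000 0
```

View pics/t13.png

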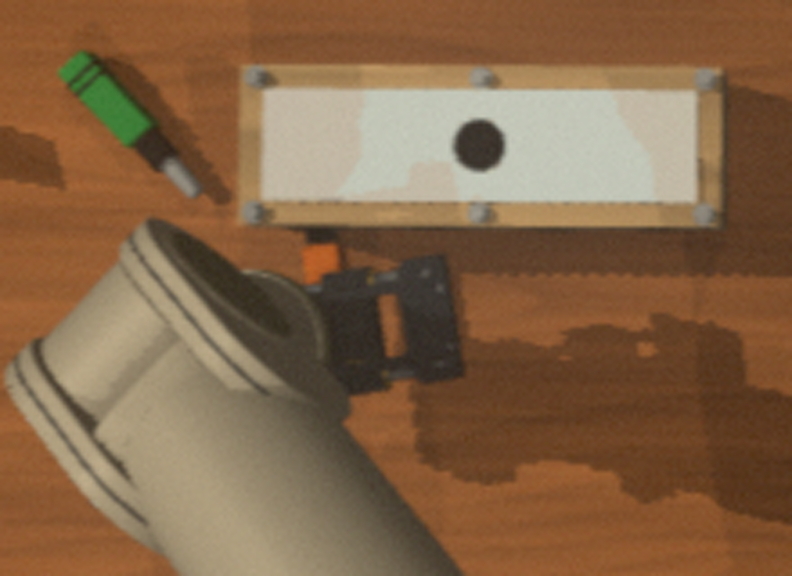

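Call:
{"op": "carry_out", "data": {"increments": "-0.2 0 5.5 -0.0088 0.0022 0 0; -0.2 0 11.5 -0.0168 0.0018 0 0; -0.2 0 16.5 -0.0234 0.0007 0 0; -0.2 0 19 -0.0268 0.0003 0 0; -0.2 0 19 -0.0268 0.0003 0 0"}}

```text
time: 43.22
ee_pos: [0.5087, 0.3789, 0.0192]
eef_rot: [-0.654, 0.756, -0.001, 0.002]
ft_force: [10.1, -0.6, -4.0]
width: 0.0238
```

Call:
{"op": "carry_out", "data": {"increments": "-0.2 0 -5.6 0.0073 0.0026 0 0; -0.2 0 -11.6 0.0155 0.0019 0 0; -0.2 0 -16.6 0.0222 0.0009 0 0; -0.2 0 -19 0.0255 0.0003 0 0; -0.2 0 -19 0.0255 0.0003 0 0"}}

```text
time: 43.85
ee_pos: [0.5072, 0.3531, 0.0192]
eef_rot: [0.77, -0.638, 0.001, -0.002]
ft_force: [9.9, 1.5, -4.9]
width: 0.0238
```

```bash
python3 - <<'E'
from h import *
rock((.5784,.3696),.0585,1.4,.0192,[(-4,.0175),(2,.018),(7,.0185),(9.5,.019),(9.5,.019)])
E
```

```text
t 43.85 pos-ang -10.92 rot -9.26 e 0.0145 F [ 9.9  1.5 -4.9] M [ 0.22 -1.86 -0.12] w 0.0238
-0.2 0.1 5.3 -0.0097 0.0026 -0.0000 0; -0.2 0.1 11.3 -0.0182 0.0019 -0.0000 0; -0.2 0.1 16.3 -0.0252 0.0007 -0.0000 0; -0.2 0.1 18.8 -0.0288 0.0001 0.0000 0; -0.2 0.1 18.8 -0.0288 0.0001 0.0000 0
```

Call:
{"op": "carry_out", "data": {"increments": "-0.2 0 5.4 -0.0092 0.0025 0 0; -0.2 0 11.4 -0.0176 0.0019 0 0; -0.2 0 16.4 -0.0245 0.0008 0 0; -0.2 0 18.9 -0.028 0.0003 0 0; -0.2 0 18.9 -0.028 0.0003 0 0"}}

```text
time: 44.48
ee_pos: [0.5044, 0.3794, 0.0191]
eef_rot: [-0.654, 0.757, -0.001, 0.002]
ft_force: [8.6, -0.8, -4.3]
width: 0.0236
```

Call:
{"op": "carry_out", "data": {"increments": "-0.2 0 -5.6 0.0077 0.0026 0 0; -0.2 0 -11.6 0.0163 0.0018 0 0; -0.2 0 -16.6 0.0235 0.0008 0 0; -0.2 0 -19 0.027 0.0002 0 0; -0.2 0 -19 0.027 0.0002 0 0"}}

```text
time: 45.1
ee_pos: [0.5028, 0.3523, 0.0191]
eef_rot: [0.769, -0.639, 0.001, -0.002]
ft_force: [10.3, 2.6, -6.0]
width: 0.0241
```

```bash
python3 - <<'E'
from h import *
rock((.5784,.3696),.0585,1.4,.0192,[(-4,.0215),(2,.0225),(7,.023),(9.5,.0235),(9.5,.0235)])
E
```

```text
t 45.1 pos-ang -10.78 rot -9.19 e 0.0189 F [10.3  2.6 -6. ] M [ 0.42 -1.89 -0.08] w 0.0241
-0.2 0.1 5.2 -0.0100 0.0022 -0.0001 0; -0.2 0.1 11.2 -0.0190 0.0020 -0.0001 0; -0.2 0.2 16.2 -0.0264 0.0007 -0.0001 0; -0.2 0.2 18.7 -0.0302 0.0000 -0.0001 0; -0.2 0.2 18.7 -0.0302 0.0000 -0.0001 0
```

Call:
{"op": "carry_out", "data": {"increments": "-0.2 0 5.3 -0.0097 0.0023 0 0; -0.2 0 11.3 -0.0185 0.0018 0 0; -0.2 0 16.3 -0.0258 0.0007 0 0; -0.2 0 18.8 -0.0295 0.0001 0 0; -0.2 0 18.8 -0.0295 0.0001 0 0"}}

```text
time: 45.72
ee_pos: [0.4979, 0.3807, 0.0186]
eef_rot: [-0.654, 0.756, 0.001, 0.001]
ft_force: [0.3, 0.3, -1.0]
width: 0.0239
```

```bash
python3 - <<'E'
from h import *
rock((.5784,.3696),.0585,1.4,.0192,[(4,.024),(-2,.0248),(-7,.0252),(-9.5,.0255),(-9.5,.0255)])
E
```

```text
t 45.73 pos-ang 8.69 rot 9.68 e 0.0227 F [ 0.3  0.3 -1. ] M [ 0.01  0.08 -0.01] w 0.0239
-0.0 0.1 -5.7 0.0072 0.0009 -0.0006 0; -0.0 0.1 -11.7 0.0164 0.0003 -0.0007 0; -0.0 0.1 -16.7 0.0240 -0.0012 -0.0007 0; -0.0 0.1 -19.2 0.0278 -0.0021 -0.0007 0; -0.0 0.1 -19.2 0.0278 -0.0021 -0.0007 0
```

Call:
{"op": "carry_out", "data": {"increments": "0 0 -4.7 0.0062 0.0012 0 0; 0 0 -9.7 0.0142 0.0012 0 0; 0 0 -9.7 0.0145 0.0025 0 0; 0 0 -9.7 0.0147 0.0035 0 0; 0 0 -9.7 0.0147 0.0035 0 0"}}

```text
time: 46.35
ee_pos: [0.492, 0.3671, 0.0185]
eef_rot: [0.716, -0.698, -0.001, -0.001]
ft_force: [-0.0, -1.3, -1.5]
width: 0.024
```

```bash
python3 - <<'E'
from h import *
rock((.5784,.3696),.0585,1.4,.0192,[(0,.035),(0,.045),(0,.055),(0,.066),(0,.066)])
E
```

```text
t 46.35 pos-ang -0.25 rot 0.01 e 0.0279 F [-0.  -1.3 -1.5] M [0.1  0.07 0.02] w 0.024
-0.0 0.1 -0.0 -0.0004 0.0071 -0.0007 0; -0.0 0.1 -0.0 -0.0004 0.0171 -0.0007 0; -0.0 0.1 -0.0 -0.0004 0.0271 -0.0007 0; -0.0 0.1 -0.0 -0.0004 0.0381 -0.0007 0; -0.0 0.1 -0.0 -0.0004 0.0381 -0.0007 0
```

Call:
{"op": "carry_out", "data": {"increments": "0 0 0 -0.0004 0.007 0 0; 0 0 0 -0.0004 0.017 0 0; 0 0 0 -0.0004 0.027 0 0; 0 0 0 -0.0004 0.039 0 0; 0 0 0 -0.0004 0.039 0 0"}}

```text
time: 46.98
ee_pos: [0.4519, 0.3667, 0.0187]
eef_rot: [0.716, -0.698, -0.001, -0.001]
ft_force: [-0.1, 0.3, -1.0]
width: 0.0237
```

```bash
python3 - <<'E'
from h import *
p,d,P=pts("wrist");cv2.imwrite("pics/w14.png",p)
for v in (60,100,150,170,200,240,280): print(v,P[v,320].round(4))
tgt(.4166,-.2139,.15,6.9)
E
```

```text
60 [0.5613 0.3693 0.0544]
100 [0.5461 0.3689 0.0562]
150 [0.5263 0.3684 0.0595]
170 [0.5182 0.3682 0.0607]
200 [0.5057 0.3678 0.0615]
240 [0.4881 0.3674 0.062 ]
280 [0.4693 0.3669 0.0621]
t 47.02 rotvec [-0.05  0.12 -5.47] shift [ 0.5792  0.0505 -0.1326] F [ 0.7  0.3 -0.6] w 0.0238
```

View pics/w14.png

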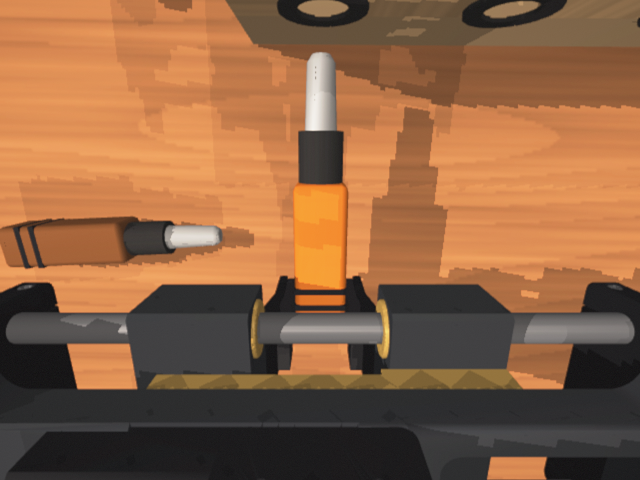

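Plug A is out, tip at (320,58), with the brown look-alike untouched. Carrying it to the tray.

Call:
{"op": "carry_out", "data": {"increments": "0 0 0 0 0.001 -0.04 0; 0 0 0 0 0.002 -0.09 0; 0 0 -0.5 0.02 0.003 -0.125 0; 0 0 -1.5 0.065 0.005 -0.132 0; 0 0 -2 0.12 0.01 -0.132 0"}}

```text
time: 47.65
ee_pos: [0.4464, 0.2456, 0.1515]
eef_rot: [0.728, -0.685, -0.0, -0.002]
ft_force: [1.3, -1.3, -1.6]
width: 0.0236
```

Call:
{"op": "carry_out", "data": {"increments": "0 0 -0.5 0.055 0.006 0 0; 0 0 -1 0.11 0.012 0 0; 0 0 -2 0.165 0.018 0 0; 0 0 -2.7 0.22 0.024 0 0; 0 0 -3.4 0.275 0.03 0 0"}}

```text
time: 48.28
ee_pos: [0.4332, -0.0328, 0.1509]
eef_rot: [0.748, -0.663, 0.0, -0.003]
ft_force: [1.4, -0.1, -0.7]
width: 0.0233
```

```bash
python3 - <<'E'
from h import *
tgt(.4166,-.2139,.05,6.9)
p,d,P=pts("wrist");cv2.imwrite("pics/w15.png",p)
E
```

```text
t 48.27 rotvec [-0.24  0.17 -0.01] shift [0.178  0.0386 0.1002] F [ 1.4 -0.1 -0.7] w 0.0233
```

View pics/w15.png

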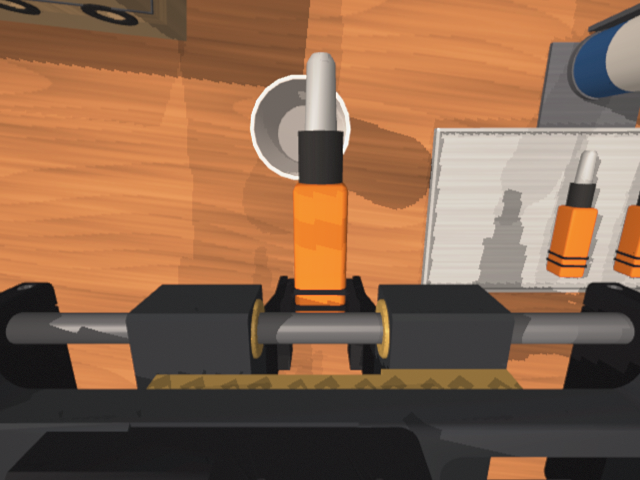

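Call:
{"op": "carry_out", "data": {"increments": "0 0 0 0.055 0.012 0 0; 0 0 0 0.11 0.024 0 0; -0.2 0.2 0 0.165 0.036 0.005 0; -0.2 0.2 0 0.178 0.0386 0.03 0; -0.2 0.2 0 0.178 0.0386 0.06 0"}}

```text
time: 48.95
ee_pos: [0.4147, -0.2234, 0.0904]
eef_rot: [0.745, -0.667, 0.002, 0.001]
ft_force: [0.3, 0.6, -1.9]
width: 0.0234
```

```bash
python3 - <<'E'
from h import *
p,d,P=pts("wrist");cv2.imwrite("pics/w16.png",p)
tgt(.4166,-.2139,-.013,6.9)
E
```

```text
t 49.0 rotvec [ 0.24 -0.07 -0.49] shift [-0.0072 -0.0054  0.0993] F [-2.2  1.5 -4.6] w 0.0234
```

View pics/w16.png

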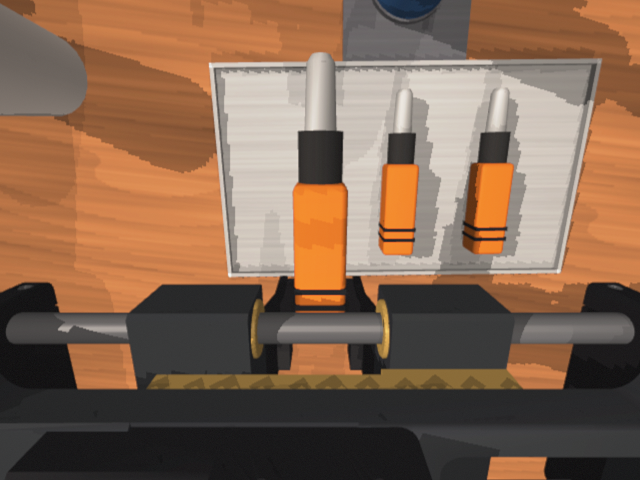

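Call:
{"op": "carry_out", "data": {"increments": "0.2 0 -0.5 -0.0072 -0.0054 0.02 0; 0.2 0 -0.5 -0.0072 -0.0054 0.05 0; 0.2 0 -0.5 -0.0072 -0.0054 0.08 0; 0.2 0 -0.5 -0.0072 -0.0054 0.095 0; 0.2 0 -0.5 -0.0072 -0.0054 0.098 0"}}

```text
time: 49.62
ee_pos: [0.4166, -0.2138, -0.0118]
eef_rot: [0.748, -0.663, -0.0, 0.001]
ft_force: [-0.1, -0.1, -1.1]
width: 0.0235
```

```bash
python3 - <<'E'
from h import *
tgt(.4166,-.2139,-.015,6.9)
E
```

```text
t 49.62 rotvec [ 0.08 -0.06  0.01] shift [ 0.0001 -0.      0.0032] F [-0.1 -0.1 -1.1] w 0.0235
```

Call:
{"op": "carry_out", "data": {"increments": "0 0 0 0 0 0.001 0; 0 0 0 0 0 0.002 0; 0 0 0 0 0 0.003 0; 0 0 0 0 0 0.0035 0; 0 0 0 0 0 0.0035 0"}}

```text
time: 50.25
ee_pos: [0.4166, -0.2139, -0.0153]
eef_rot: [0.748, -0.663, -0.0, 0.001]
ft_force: [0.1, -0.7, -1.5]
width: 0.0238
```

Call:
{"op": "carry_out", "data": {"increments": "0 0 0 0 0 0.0005 0; 0 0 0 0 0 0.001 0; 0 0 0 0 0 0.001 0; 0 0 0 0 0 0.001 0; 0 0 0 0 0 0.001 0"}}

```text
time: 50.88
ee_pos: [0.4166, -0.2139, -0.0159]
eef_rot: [0.748, -0.663, -0.0, 0.001]
ft_force: [-2.2, 1.1, 5.2]
width: 0.0236
```

Call:
{"op": "carry_out", "data": {"increments": "0 0 0 0 0 0 0.026; 0 0 0 0 0 0 0.032; 0 0 0 0 0 0 0.04; 0 0 0 0 0 0 0.05; 0 0 0 0 0 0 0.05"}}

```text
time: 51.5
ee_pos: [0.4166, -0.2139, -0.0159]
eef_rot: [0.748, -0.663, -0.0, 0.001]
ft_force: [-1.1, 0.3, -0.1]
width: 0.0481
```

Call:
{"op": "carry_out", "data": {"increments": "0 0 0 0 0 -0.01 0.05; 0 0 0 0 0 -0.05 0.05; 0 0 0 0 0 -0.1 0.05; 0 0 0 0 0 -0.15 0.05; 0 0 0 0 0 -0.2 0.05"}}

```text
time: 52.12
ee_pos: [0.4166, -0.2136, 0.1866]
eef_rot: [0.748, -0.663, 0.0, 0.001]
ft_force: [0.8, -0.6, 0.4]
width: 0.0497
```

```bash
python3 - <<'E'
from h import *
p,d,P=pts("wrist");cv2.imwrite("pics/w17.png",p)
p,d,P=pts("top");cv2.imwrite("pics/t17.png",p)
E
```

```text
(no output)
```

View pics/w17.png

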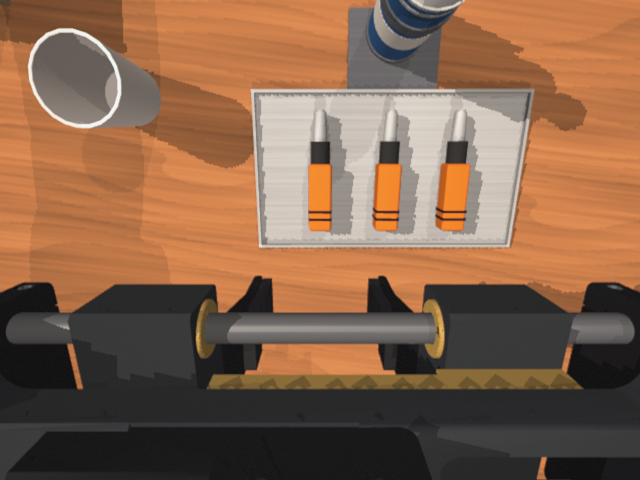

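View pics/t17.png

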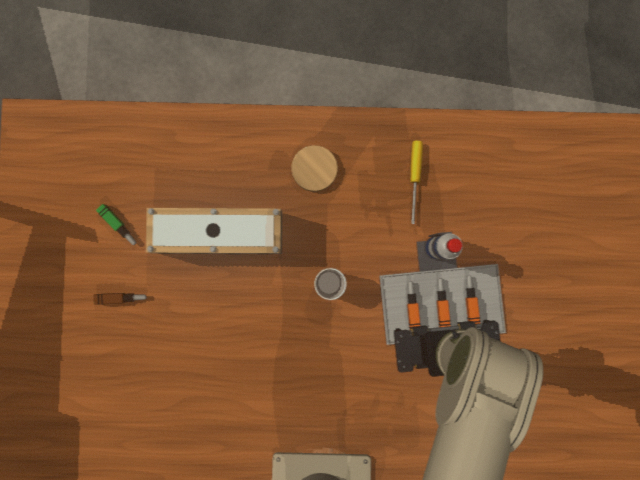

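All three plugs lie flat, tips towards the can, wrist (320,170), (388,170) and (453,170). Mould and bystanders are where they were. I'm going over the nozzle with the fingers shut.

Call:
{"op": "carry_out", "data": {"increments": "0 0 0 0 0 -0.03 0.02; 0 0 0 0 0 -0.06 0; 0 0 0 0 0 -0.08 0; 0 0 0 0 0 -0.08 0; 0 0 0 0 0 -0.08 0"}}

```text
time: 52.85
ee_pos: [0.4184, -0.2143, 0.2692]
eef_rot: [0.748, -0.663, 0.004, -0.001]
ft_force: [-1.0, 0.3, -0.7]
width: 0.0079
```

```bash
python3 - <<'E'
from h import *
tgt(.607,-.2600,.26,6.9)
p,d,P=pts("wrist");cv2.imwrite("pics/w18.png",p)
h=cv2.cvtColor(p,cv2.COLOR_BGR2HSV)
red=cv2.inRange(h,(0,200,100),(4,255,255))|cv2.inRange(h,(174,200,100),(180,255,255))
for k,a,rc in blobs(red,30):
    m=np.zeros(red.shape,np.uint8);cv2.drawContours(m,[k],-1,1,-1);q=P[(m>0)&(abs(P[...,2]-.18)<.01)]; 
    print(a,rc[0],(q.min(0)+q.max(0))/2 if len(q) else None,len(q),np.median(q,0) if len(q) else 0)
E
```

```text
t 52.85 rotvec [-0.35 -0.25 -0.01] shift [ 0.068  -0.1817  0.0106] F [-1.   0.3 -0.7] w 0.0079
503.5 (417.0, 10.0) [ 0.60023454 -0.26350161  0.17624906] 503 [ 0.59947854 -0.26206736  0.1796963 ]
```

Call:
{"op": "carry_out", "data": {"increments": "-0.1 -0.1 0 0.017 -0.045 0 0; -0.2 -0.2 0 0.034 -0.09 0 0; -0.3 -0.2 0 0.051 -0.136 0 0; -0.3 -0.2 0 0.068 -0.1817 0 0; -0.3 -0.2 0 0.068 -0.1817 0 0"}}

```text
time: 53.52
ee_pos: [0.6084, -0.2593, 0.266]
eef_rot: [0.749, -0.663, -0.002, 0.001]
ft_force: [-1.0, -0.4, -0.7]
width: 0.0003
```

```bash
python3 - <<'E'
from h import *
p,d,P=pts("wrist");cv2.imwrite("pics/w19.png",p)
s=r.read_state()
h=cv2.cvtColor(p,cv2.COLOR_BGR2HSV)
red=cv2.inRange(h,(0,180,80),(5,255,255))|cv2.inRange(h,(172,180,80),(180,255,255))
q=P[(red>0)&(abs(P[...,2]-.18)<.012)];print(len(q),q.min(0),q.max(0))
p,d,P=pts("top");cv2.imwrite("pics/t19.png",cv2.resize(p[200:360,340:540],None,fx=3.6,fy=3.6))
tgt(.607,-.2600,.17,6.9)
E
```

```text
902 [ 0.59611344 -0.27767747  0.16996783] [ 0.62484316 -0.2499536   0.1822678 ]
t 53.62 rotvec [ 0.12  0.   -0.02] shift [ 0.0001 -0.0009  0.0987] F [-0.8 -0.   0.4] w 0.0002
```

View pics/w19.png

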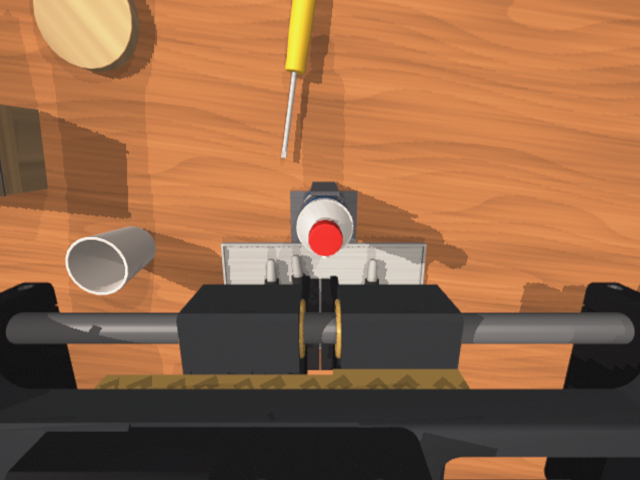

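View pics/t19.png

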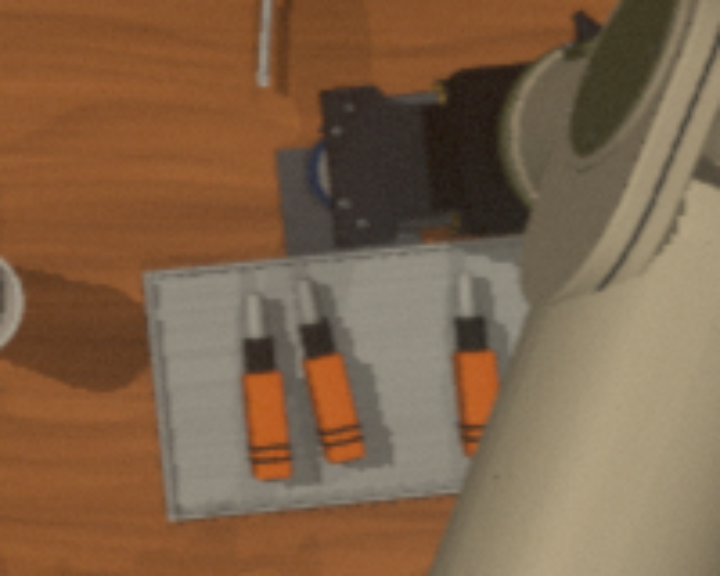

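The middle plug (B) has been knocked aside: crop (333,407), now turned and nearer plug A. I'll mend this before spraying: move back over the tray and measure.

Call:
{"op": "carry_out", "data": {"increments": "0 0 0 -0.01 0.045 0 0.01; 0 0 0 -0.02 0.09 0 0.02; 0 0 0 -0.02 0.14 0 0.032; 0 0 0 -0.02 0.19 0.02 0.032; 0 0 0 -0.02 0.2 0.04 0.032"}}

```text
time: 54.25
ee_pos: [0.4017, -0.265, 0.2297]
eef_rot: [0.747, -0.665, 0.0, 0.0]
ft_force: [1.2, -0.1, 0.3]
width: 0.0313
```

```bash
python3 - <<'E'
from h import *
m=r.camera_model("wrist");p,d,P=pts("wrist");cv2.imwrite("pics/w20.png",p)
h=cv2.cvtColor(p,cv2.COLOR_BGR2HSV)
o=cv2.inRange(h,(5,150,100),(15,255,255))&np.uint8(255*((P[...,2]>.018)&(P[...,2]<.035)))
o=cv2.morphologyEx(o,cv2.MORPH_CLOSE,np.ones((7,7)))
for k,a,rc in blobs(o,200):
    mm=np.zeros(o.shape,np.uint8);cv2.drawContours(mm,[k],-1,1,-1);q=P[(mm>0)&(P[...,2]>.022)]
    rr=cv2.minAreaRect(np.float32(q[:,:2]*1000));b=cv2.boxPoints(rr);
    print(a,rc[0],"rect mm",np.round(rr[0],1),np.round(rr[1],1),round(rr[2],1),"z",np.median(q[:,2]).round(4))
print(r.read_state()["ee_pos"])
E
```

```text
1205.5 (277.0003662109375, 173.51426696777344) rect mm [ 445.1 -229.4] [68.7 60.1] 6.3 z 0.0269
1276.0 (398.5293273925781, 172.50172424316406) rect mm [ 455.4 -310.9] [ 68.8 103.1] 7.4 z 0.0271
1186.5 (315.53277587890625, 167.2538604736328) rect mm [ 455.1 -254.6] [69.9 23.5] 14.4 z 0.027
[ 0.40083981 -0.26434587  0.22700339]
```

View pics/w20.png

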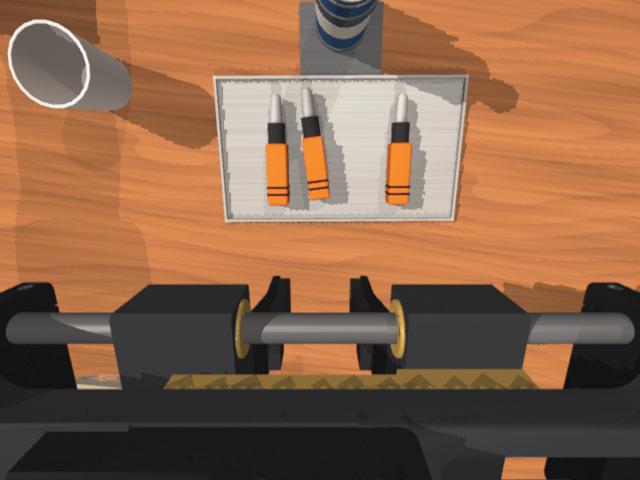

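```bash
python3 - <<'E'
from h import *
tgt(.4338,-.2601,.06,14.4)
E
```

```text
t 54.3 rotvec [ 0.16  0.08 -7.71] shift [-0.0002 -0.0337  0.1669] F [ 0.1 -0.1 -2.8] w 0.0313
```

Call:
{"op": "carry_out", "data": {"increments": "0.1 0 -3 0 -0.015 0.04 0.031; 0.1 0 -5 0 -0.03 0.08 0.031; 0.1 0.1 -7.7 0 -0.0337 0.12 0.031; 0.1 0.1 -7.7 0 -0.0337 0.155 0.031; 0.1 0.1 -7.7 0 -0.0337 0.167 0.031"}}

```text
time: 54.92
ee_pos: [0.4327, -0.2595, 0.0587]
eef_rot: [0.79, -0.613, -0.001, 0.001]
ft_force: [0.0, -1.0, -0.2]
width: 0.0308
```

```bash
python3 - <<'E'
from h import *
p,d,P=pts("wrist");cv2.imwrite("pics/w21.png",p)
h=cv2.cvtColor(p,cv2.COLOR_BGR2HSV)
o=cv2.inRange(h,(5,150,100),(15,255,255))&np.uint8(255*((P[...,2]>.024)&(P[...,2]<.031)))
for k,a,rc in blobs(o,200):
    mm=np.zeros(o.shape,np.uint8);cv2.drawContours(mm,[k],-1,1,-1);q=P[(mm>0)&(o>0)]
    rr=cv2.minAreaRect(np.float32(q[:,:2]*1000))
    print(a,np.round(rc[0]),"rect mm",np.round(rr[0],1),np.round(rr[1],1),round(rr[2],1))
tgt(.4338,-.2601,-.0145,14.4)
E
```

```text
418.5 [320. 270.] rect mm [ 426.8 -261.9] [10.6 23. ] 13.6
407.5 [250. 272.] rect mm [ 413.9 -214.7] [11.1 22.9] 5.7
230.5 [320. 256.] rect mm [ 436.9 -259.3] [ 5.8 22.7] 14.5
236.0 [251. 258.] rect mm [ 424.2 -213.3] [ 6.3 23.1] 7.4
2344.0 [461. 241.] rect mm [ 470.1 -348.6] [48.6 24. ] 7.6
2428.0 [254. 215.] rect mm [ 453. -210.] [48.6 23.4] 6.7
2447.0 [320. 213.] rect mm [ 465.1 -252. ] [48.3 23.6] 14.3
t 54.98 rotvec [ 0.16  0.07 -0.  ] shift [ 0.0009 -0.0011  0.0729] F [-0.   0.6 -1.4] w 0.0313
```

View pics/w21.png

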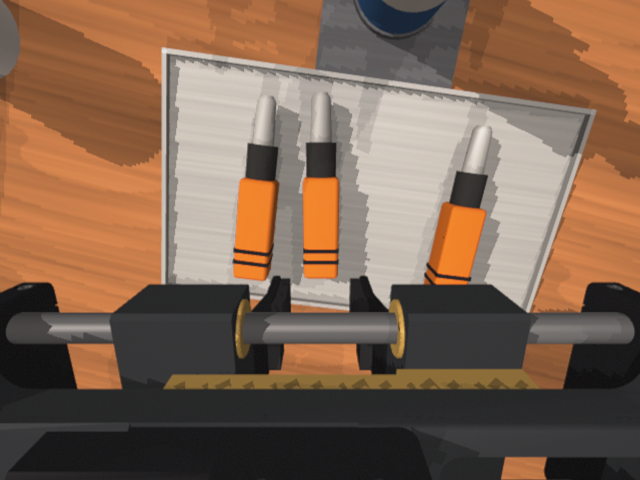

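Call:
{"op": "carry_out", "data": {"increments": "0.1 0.1 0 0.0009 -0.0011 0.015 0.031; 0.1 0.1 0 0.0009 -0.0011 0.035 0.031; 0.1 0.1 0 0.0009 -0.0011 0.055 0.031; 0.1 0.1 0 0.0009 -0.0011 0.07 0.031; 0.1 0.1 0 0.0009 -0.0011 0.073 0.031"}}

```text
time: 55.6
ee_pos: [0.4336, -0.26, -0.0151]
eef_rot: [0.79, -0.613, -0.0, 0.001]
ft_force: [0.1, -0.7, -0.2]
width: 0.0309
```

Call:
{"op": "carry_out", "data": {"increments": "0 0 0 0 0 0 0.02; 0 0 0 0 0 0 0; 0 0 0 0 0 0 0; 0 0 0 0 0 0 0; 0 0 0 0 0 0 0"}}

```text
time: 56.22
ee_pos: [0.4339, -0.2602, -0.0146]
eef_rot: [0.79, -0.613, -0.0, 0.001]
ft_force: [-1.4, -0.1, 5.9]
width: 0.0237
```

```bash
python3 - <<'E'
from h import *
tgt(.4250,-.2834,.01,6.9)
E
```

```text
t 56.23 rotvec [ 0.05 -0.03  7.5 ] shift [ 0.0203  0.0144 -0.0246] F [-1.4 -0.1  5.9] w 0.0237
```

Call:
{"op": "carry_out", "data": {"increments": "0 0 0 0 0 -0.015 0; 0 0 1 0.002 0.001 -0.0246 0; 0 0 4 0.01 0.007 -0.0246 0; 0 0 7.5 0.0203 0.0144 -0.0246 0; 0 0 7.5 0.0203 0.0144 -0.0246 0"}}

```text
time: 56.85
ee_pos: [0.4239, -0.2848, 0.0096]
eef_rot: [0.747, -0.665, -0.0, 0.001]
ft_force: [-0.0, 0.2, -1.7]
width: 0.0236
```

```bash
python3 - <<'E'
from h import *
tgt(.4250,-.2834,-.0145,6.9)
E
```

```text
t 56.85 rotvec [ 0.11 -0.05 -0.23] shift [-0.0013 -0.0013  0.0241] F [-0.   0.2 -1.7] w 0.0236
```

Call:
{"op": "carry_out", "data": {"increments": "0 0 -0.2 -0.001 -0.001 0.008 0; 0 0 -0.2 -0.001 -0.001 0.018 0; 0 0 -0.2 -0.001 -0.001 0.0235 0; 0 0 -0.2 -0.001 -0.001 0.0245 0; 0 0 -0.2 -0.001 -0.001 0.0245 0"}}

```text
time: 57.48
ee_pos: [0.4244, -0.2831, -0.0147]
eef_rot: [0.748, -0.663, -0.001, 0.001]
ft_force: [-5.5, 2.4, 11.3]
width: 0.0236
```

Call:
{"op": "carry_out", "data": {"increments": "0 0 0 0 0 0.0005 0; 0 0 0 0 0 0.0005 0.026; 0 0 0 0 0 0.0005 0.032; 0 0 0 0 0 0.0005 0.04; 0 0 0 0 0 0 0.045"}}

```text
time: 58.1
ee_pos: [0.4243, -0.2831, -0.0148]
eef_rot: [0.748, -0.663, -0.001, 0.001]
ft_force: [-0.1, 0.7, -0.4]
width: 0.0417
```

Call:
{"op": "carry_out", "data": {"increments": "0 0 0 0 0 -0.01 0.05; 0 0 0 0 0 -0.06 0.05; 0 0 0 0 0 -0.12 0.04; 0 0 0 0 0 -0.18 0.02; 0 0 0 0 0 -0.24 0"}}

```text
time: 58.72
ee_pos: [0.4247, -0.2831, 0.2281]
eef_rot: [0.748, -0.663, -0.001, 0.001]
ft_force: [0.9, -0.4, -0.7]
width: 0.0278
```

```bash
python3 - <<'E'
from h import *
p,d,P=pts("wrist");cv2.imwrite("pics/w22.png",p)
tgt(.607,-.2600,.26,6.9)
E
```

```text
t 58.77 rotvec [-0.4  -0.31 -0.03] shift [-0.0029 -0.1814 -0.0224] F [0.6 0.1 7.3] w 0.0241
```

View pics/w22.png

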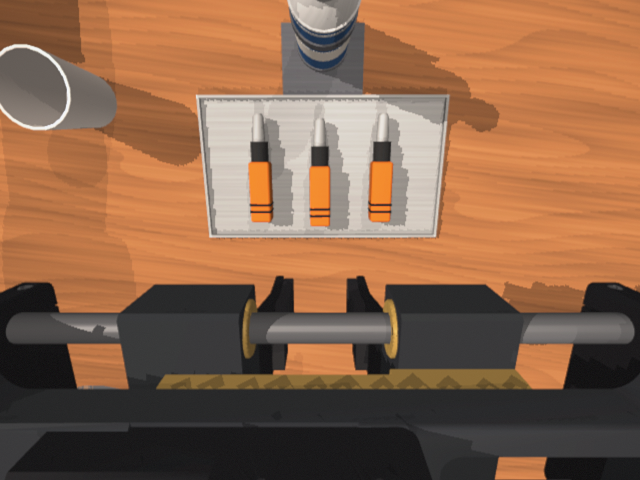

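All three plugs are parallel again, at (260,170), (319,175) and (381,170). On to the nozzle.

Call:
{"op": "carry_out", "data": {"increments": "0 0 0 0 -0.01 -0.03 0; 0 0 0 -0.001 -0.05 -0.034 0; -0.2 -0.2 0 -0.002 -0.1 -0.03 0; -0.4 -0.3 0 -0.003 -0.15 -0.025 0; -0.4 -0.3 0 -0.003 -0.1814 -0.0224 0"}}

```text
time: 59.4
ee_pos: [0.6088, -0.2586, 0.2596]
eef_rot: [0.749, -0.663, -0.0, 0.0]
ft_force: [0.1, -0.4, 0.9]
width: 0.0003
```

```bash
python3 - <<'E'
from h import *
p,d,P=pts("wrist");
h=cv2.cvtColor(p,cv2.COLOR_BGR2HSV)
red=cv2.inRange(h,(0,180,80),(5,255,255))|cv2.inRange(h,(172,180,80),(180,255,255))
o=red&np.uint8(255*((abs(P[...,2]-.18)<.004)))
q=P[o>0];print(len(q),q.min(0),q.max(0),np.median(q,0))
rr=cv2.minEnclosingCircle(np.float32(q[:,:2]*1000));print(rr)
p,d,P=pts("top");cv2.imwrite("pics/t23.png",cv2.resize(p[200:360,340:540],None,fx=3.6,fy=3.6))
tgt(.607,-.2600,.175,6.9)
E
```

```text
913 [ 0.59665745 -0.27754651  0.17602942] [ 0.6247958  -0.25009198  0.18239687] [ 0.61125702 -0.26373427  0.17994359]
((610.7816772460938, -263.85333251953125), 14.508340835571289)
t 59.5 rotvec [0.08 0.07 0.17] shift [0.0021 0.0024 0.0835] F [-0.2  0.5 -1.2] w 0.0005
```

View pics/t23.png

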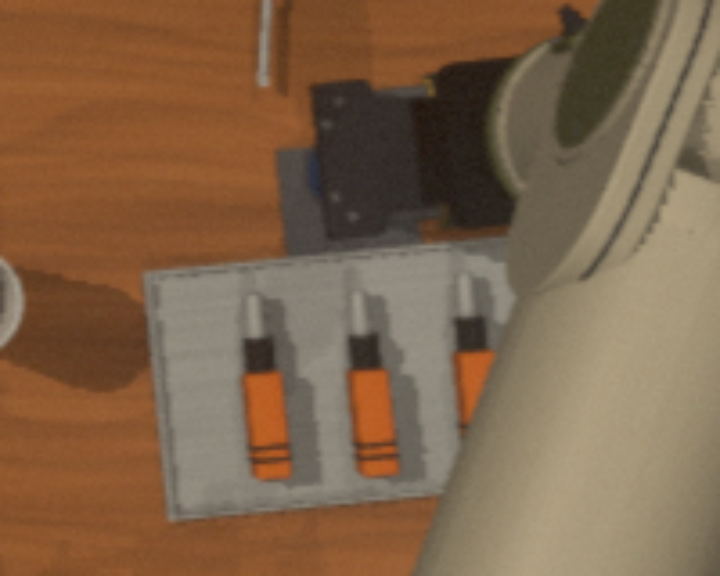

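```bash
python3 - <<'E'
from h import *
tgt(.609,-.262,.165,6.9)
E
```

```text
t 59.5 rotvec [0.08 0.07 0.17] shift [0.0044 0.0006 0.0935] F [-0.2  0.5 -1.2] w 0.0005
```

Call:
{"op": "carry_out", "data": {"increments": "0 0 0 0.0044 0.0006 0.02 0; 0 0 0 0.0044 0.0006 0.05 0; 0 0 0 0.0044 0.0006 0.08 0; 0 0 0 0.0044 0.0006 0.0935 0; 0 0 0 0.0044 0.0006 0.0935 0"}}

```text
time: 60.12
ee_pos: [0.6085, -0.2621, 0.1651]
eef_rot: [0.749, -0.662, -0.001, 0.0]
ft_force: [0.3, -0.5, 0.6]
width: 0.0003
```

```bash
python3 - <<'E'
from h import *
p,d,P=pts("wrist");cv2.imwrite("pics/w24.png",p)
tgt(.609,-.262,.165,6.9)
E
```

```text
t 60.17 rotvec [0.03 0.04 0.15] shift [-0.0003  0.0001  0.0011] F [-0.2  0.4 -0.5] w 0.0002
```

View pics/w24.png

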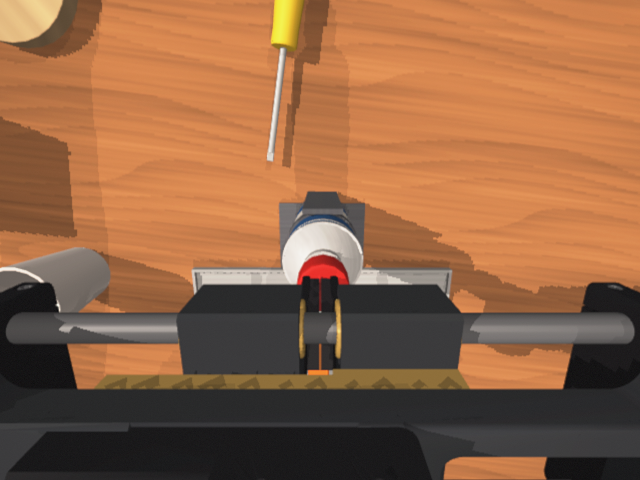

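The fingers are over the red nozzle (322,268). Pressing down gradually, watching the force.

Call:
{"op": "carry_out", "data": {"increments": "0 0 0 0 0 0.004 0; 0 0 0 0 0 0.007 0; 0 0 0 0 0 0.009 0; 0 0 0 0 0 0.011 0; 0 0 0 0 0 0.011 0"}}

```text
time: 60.8
ee_pos: [0.6092, -0.2624, 0.1555]
eef_rot: [0.749, -0.662, -0.0, -0.0]
ft_force: [-2.4, 0.1, 3.3]
width: 0.0005
```

Call:
{"op": "carry_out", "data": {"increments": "0 0 0 0 0 0.003 0; 0 0 0 0 0 0.006 0; 0 0 0 0 0 0.009 0; 0 0 0 0 0 0.0095 0; 0 0 0 0 0 0.0095 0"}}

```text
time: 61.42
ee_pos: [0.6095, -0.2624, 0.1495]
eef_rot: [0.749, -0.662, 0.001, -0.001]
ft_force: [-11.4, 4.4, 25.4]
width: 0.0005
```

At the stop (25 N). Releasing, then lifting away.

Call:
{"op": "carry_out", "data": {"increments": "0 0 0 0 0 -0.004 0; 0 0 0 0 0 -0.012 0; 0 0 0 0 0 -0.04 0; 0 0 0 0 0 -0.08 0; 0 0 0 0 0 -0.11 0"}}

```text
time: 62.05
ee_pos: [0.6095, -0.2626, 0.2608]
eef_rot: [0.749, -0.662, 0.001, -0.001]
ft_force: [-0.7, 0.0, 0.0]
width: 0.0007
```

Call:
{"op": "carry_out", "data": {"increments": "0 0 0 0 0.04 0 0; 0 0 0 0.0 0.09 0 0; 0 0 0 0.02 0.14 0 0; 0 0 0 0.05 0.19 0 0; 0 0 0 0.08 0.21 0 0"}}

```text
time: 62.68
ee_pos: [0.4082, -0.3695, 0.2607]
eef_rot: [0.748, -0.663, 0.001, -0.001]
ft_force: [0.9, -0.2, -0.4]
width: 0.0005
```

```bash
python3 - <<'E'
from h import *
p,d,P=pts("wrist");cv2.imwrite("pics/w25.png",p)
p,d,P=pts("top");cv2.imwrite("pics/t25.png",p)
h=cv2.cvtColor(p,cv2.COLOR_BGR2HSV)
red=cv2.inRange(h,(0,180,100),(4,255,255))|cv2.inRange(h,(174,180,100),(180,255,255))
print("nozzle z",np.median(P[red>0],0),d[245,454])
s=r.read_state();print(s["time"],s["ee_pos"],s["ft_force"])
E
```

```text
nozzle z [ 0.60712305 -0.25930577  0.17794158] 1.1590858
62.775 [ 0.40765776 -0.37165112  0.26029572] [ 0.19399951  0.0958588  -0.21868855]
```

View pics/w25.png

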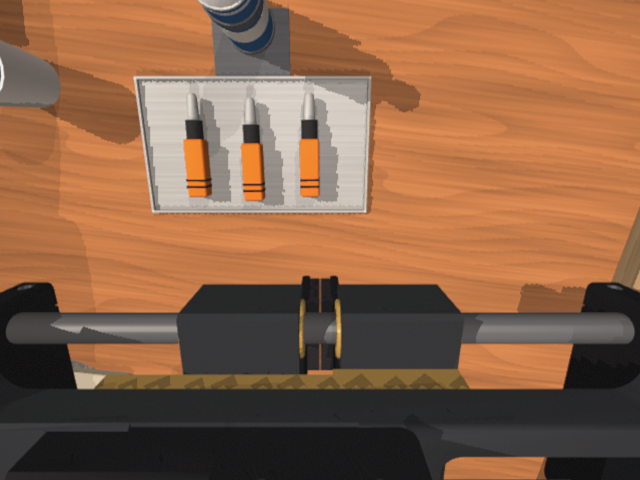

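View pics/t25.png

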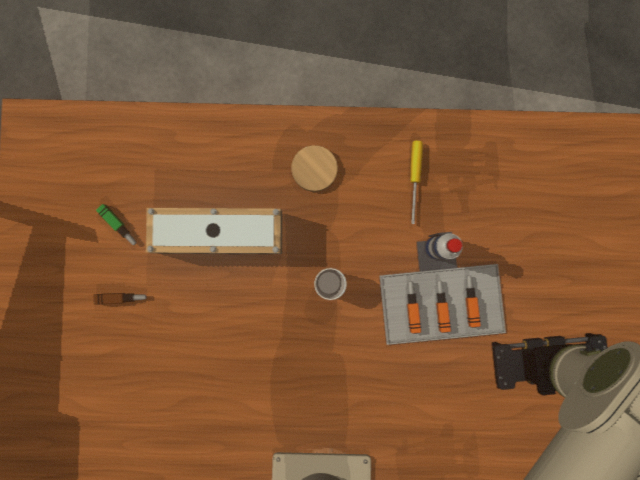

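The final picture shows three plugs side by side in the tray, (414,307), (443,308) and (473,304), tips to the can. The nozzle is up again and everything else is where it started.

```bash
python3 -c "
from bench import r
print(r.close_job())"
```

```text
the job is handed in; nothing more can be done
None
```

I took the three core plugs present out of the mould and laid them flat in the tray, side by side, tips towards the can. Then I pressed the nozzle to its stop and let it spring back. I handed the job in at about 63 s. One port was empty from the start.

- **Extraction:** I rocked each plug about ±9.5° while easing it out, with a pull of about 8–13 N (under the 20 N that would slew the mould). Each one came free about 23–25 mm out. Top views before, during and after show the mould in the same place.
- **Nozzle:** I pressed it once, with about 25 N of upward force at the stop. In the last top view its top reads about 178 mm against a nominal 180 mm. That is within the calibration tolerance, so it is back up.
- **Last check:** the three plugs are parallel and clear of one another in the tray. The cup, disc, screwdriver and the brown and green look-alikes appear where they started, and the arm touches nothing.

Problems and disagreements along the way:

- **Finger ends:** they turned out to sit about 21 mm short of the reported TCP. My first grasp closed just above a handle, touching nothing. I corrected for the offset from then on.
- **Middle plug:** it was knocked aside in the tray before the spray. I regrasped it and laid it straight; it now lies about 4 mm further back than the other two.
- **Nozzle position:** the wrist and top cameras differed by about 5 mm, so I aimed between them. That stays well within the 30 mm button.

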